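# Fetch the rear toy bag from a crowded display hook

## Robot

A 6-joint arm with a two-finger parallel gripper is mounted at the origin on the work surface. World frame = base frame: x ahead of the robot, y to its left, z up, the work surface at z = 0. Lengths are in mm, angles in rad, forces in N, time in s.
With the tool pointing down it reaches from about 275 to 1000 mm from the base axis. Payload 8.4 kg.
Tool frame: the origin (TCP) lies on the mounting face of the last link; the fingertips stand 173 mm ahead of it and the grasp point (between the pads) lies 155 mm ahead of it; z points along the fingers, y is the direction in which the jaws open and shut (so a half turn about z gives the same grasp; the last joint's range is limited). The gripper opens to 85 mm and grips with 20 to 120 N. Pads are 22 mm wide; open, the fingers measure 114 mm over their backs; the gripper's body (76 mm by 85 mm) begins 54 mm behind the grasp point. The pads swing forward as they close: fully open they stand 13 mm farther back than shut.
Start: joints at [-1.317, 0.353, 1.633, -0, 1.155, -0.002], TCP at [158.136, -604.667, 404.681] pointing down, gripper open.
Joint ranges: [-2.63, 2.63], [-0.92, 2.1], [0.06, 2.66], [-1.3, 4.44], [0, 2.69], [-3.02, 3.02]. Speed limits (rad/s): [2.22, 2.22, 2.79, 3.14, 3.14, 3.14].

## Interface

Orientations are given as [roll, pitch, yaw] about the fixed x, y, z axes, in that order (R = Rz(yaw) Ry(pitch) Rx(roll)).
In Python, from rig import r, grab_frame, spotter gives the robot as it stands.
- The arm moves only by the tool apply_moves, never from a script. Its argument "motion" is text: rows parted by semicolons, each of 5 numbers parted by spaces: the opening, from -1 (shut) to 1 (fully open), then the shift along the tool's x, y, z as a fraction of full scale, then the turn about the tool's z as a fraction of full scale. In form: hand x y z twist; .... A call has 1 to 20 rows; each row is the pose to reach, as a shift and turn from the pose commanded when the call began, along the tool's axes at that moment, turning the shorter way round; what a row does not reach only later rows make up. Full scale, the value 1, is 1 m for a shift and pi rad for a turn. A row lasts 1/12 s, in which the tool goes at most 41.7 mm and 7.16 degrees, less where a joint would pass 70% of its speed; a pose out of reach is approached as far as the arm can. A call with a number of a shift or a turn outside -1 to 1 is refused whole. A call with a gripper value outside its range is refused whole. The fingers move at their own pace and stop on an object; "squeeze" is the grip in N (left out, the last holds). Time passes only in rows, so rows that repeat a pose let the fingers close. It gives the time, the measured TCP pose, the force and the opening at its end, in the units of the state.
- r.sense(): the state, without advancing time (a new reading comes with each control period).
- grab_frame(name): name is "side" or "top"; returns a dict with "img" (480x640x3 uint8, red, green, blue), "fx", "fy", "cx", "cy" (pixels), "R" (3x3) and "t" (3): a world point X has camera coordinates R X + t. Camera axes: x right, y down, z forward; pixel columns grow to the right and rows downward; lengths in mm; the calibration is good to about 2 mm. A picture is of the moment at which its call begins. There is no depth.
- r.sign_off(): hands the job in, once; it reports no verdict.
Trained networks look in the newest picture that a camera, given by its name, has taken for a name from the list of things; names that differ only in an ending like _2 or _b are one class to them, and where a whole thing is asked for, a point or a joint stands for the part that bears it (a point fixed in the world has none). Each returns a list of dicts, best first, with "conf" (0 to 1); they miss things now and then, are a little off and sometimes report something else, mostly with a low value. They report only what shows in the picture. A call takes as long as a camera call. They do not tell look-alikes from the thing itself.
- spotter.boxes_of(query, camera): "point" ([x, y, z] in mm, in world coordinates, good to about 4 mm: the middle of the surface that is visible of it).
- spotter.place_of(query, camera): "point" ([x, y, z] in mm, in world coordinates, good to about 4 mm: a listed point, or the origin of a listed thing).
The state is a dict: "clock": time; "qpos": joint angles; "qvel": joint speeds; "joint_efforts": joint torques, N m; "eef_pos": TCP position; "tcp_rot": TCP orientation; "contact_force": force on the tool from outside, world axes, zero at the start; "wrist_torque": the same for the moment, N m; "opening": opening from 0.0 (shut) to 1.0 (fully open).
Only numpy, scipy, OpenCV 4.12 (cv2) and the standard library are available. Lean on these libraries where they do the work, as an engineer would, in place of code of your own. Each camera call takes 0.05 s, during which the arm holds its last target.

## Task

The customer wants the blue toy handbag at the back of the crowded hook. First move the yellow and the pink bag to the spare hook: push the first one back along the prong until you feel the orange stop and press it home for a moment with a light force of a few newtons, then the second one likewise against the first, and leave both hanging there snug, without shoving the stop along. Then take the blue bag off and stand it upright in the wooden tray, gently. Do not wrench the hooks, and leave the jar, fruit crate and flower pot alone.

Things in the scene. Friction and masses are not known exactly. Their poses are not given: they have to be found in the camera images.
- blue_bag_mid (a point): The wanted light blue hard plastic toy handbag, hung rearmost. All bags: body 44 mm wide (own y), 30 thick (x), 44 high; whole height 81 mm with the stiff arched handle; about 80 g. Point: on the centre line, 40 mm above the underside (4 mm below the body's top), 30 mm below the prong's axis when hanging. z up; x, y as the hook's. Pinch the body's y sides, a finger each side of the prong.
- yellow_bag_mid (a point): Yellow hard plastic toy handbag with black handle, same shape and point as the blue one; front or middle on the full hook (order varies). All bags' handle: a square arch across y, 40 mm wide, 8 mm thick along x; the prong passes through its opening, 26 mm wide and 30 mm high (44 to 74 mm above the underside); the bar over it is 7 mm high.
- pink_bag_mid (a point): Pink hard plastic toy handbag, same shape, size and point as the blue one; front or middle on the full hook (order varies).
- full_hook: Fixed crowded hook, white base plate. Origin on the table under its 16 mm square post (184 mm high). A level steel prong, 8 mm thick, axis 180 mm up, runs along own -x to x = -165 mm; there it turns up to a tip at x = -175, 10 mm above the prong's top: the highest point. Three bags hang about 39 mm apart, blue at x = -36. A bag lifted 10 to 22 mm (best 16) slides off over the tip.
- spare_hook: Fixed hook of the same shape and frame, black base, no bags. On its prong an orange stop plate, 8 mm thick (x), 34 wide (y), from 72 mm below to 12 mm above the prong's axis; its front face lies anywhere from x = -44 to -94 mm: not measured, feel for it. Friction holds it against a push of up to about 12 N, then it slides back. A bag's body meets it flat. Both base plates: 150 x 90 x 12 mm.
- tray: Fixed brown wooden tray, 130 x 130 mm outside, walls 5 mm thick and 22 mm high, inner floor 5 mm above the table. Origin at the centre of its underside, x and y along its sides.
- jar: Bystander: green glass jar, 54 mm across, 85 mm high. Origin at the centre of its underside.
- crate: Bystander: small light wooden crate of green fruit, 75 x 100 mm, about 33 mm high. Origin at the centre of its underside.
- pot: Bystander: terracotta pot of little flowers, 56 mm across, 50 mm high, flowers to 110 mm. Origin at the centre of its underside.
Not all that is in view belongs to the job. Leave any purple look-alike of the part that bears yellow_bag_mid alone.

How it is judged:
By the outcome, as a careful person would: the job done as asked, in the order asked, and still so for the second after the job is handed in, with the robot touching nothing.
It also fails if it takes over 72 s, if anything falls off the work surface, if the arm or the gripper's body presses on something with over 40 N, if the wrist force passes 120 N, or if a joint passes its speed limit or range.

## Working session

There is one attempt and no reset: what is moved stays moved. The work goes in short steps, Python scripts to look and compute and a tool call to move; the robot and the scene stay as the last step left them, time stands still between calls to the robot, and variables do not carry over. Pictures are saved under pics/ and viewed, and the job is handed in when it is done.

Besides the shell and the picture viewer there is one more tool, called after "Emit:" by a JSON object that holds its "api" and its "payload". apply_moves: Moves the arm, as the interface text tells. Its arguments: {"type":"object","properties":{"motion":{"type":"string"},"squeeze":{"type":"number"}},"required":["motion"]}

```bash
ls; mkdir -p pics
python3 - <<'E'
from rig import r, grab_frame, spotter
import cv2
s=r.sense();print(s)
for c in("side","top"):
    f=grab_frame(c);cv2.imwrite(f"pics/{c}0.png",f["img"][:,:,::-1]);print(c,f["fx"],f["cx"],f["cy"],f["R"],f["t"])
    for n in ["blue_bag_mid","yellow_bag_mid","pink_bag_mid","full_hook","spare_hook","tray","jar","crate","pot"]:
        for d in spotter.place_of(n,c): print(c,n,d)
E
```

```text
pics
{'clock': 0.0, 'qpos': array([-1.31736874e+00,  3.53636040e-01,  1.63416273e+00, -2.19440393e-05,
        1.15517605e+00, -2.38484146e-03]), 'qvel': array([ 1.37822004e-04,  9.12658265e-04,  7.61630035e-04, -1.02292900e-03,
        2.06028043e-03, -2.63308977e-05]), 'joint_efforts': array([ 2.81466731e-03, -6.05245185e+01, -3.42061794e+01,  2.62409667e-04,
        9.48574743e-03,  2.33510065e-05]), 'eef_pos': array([ 158.08922728, -604.42294296,  403.95683211]), 'tcp_rot': array([-3.14021044e+00,  1.67672857e-05,  2.55821316e-01]), 'contact_force': array([-1.31678145, -0.02610933,  0.16600364]), 'wrist_torque': array([ 0.02119135, -0.0162293 ,  0.02314025]), 'opening': 1.0008339740340562}
side 495.43438626295307 323.8094562056176 247.00161147947287 [[ 0.99927234 -0.03081494  0.02247727]
 [-0.00491559 -0.68844036 -0.7252763 ]
 [ 0.03782361  0.72463805 -0.68809088]] [-567.95308848   96.37357868 1239.12919091]
side blue_bag_mid {'point': [591.2, -208.0, 148.3], 'conf': 0.62}
side yellow_bag_mid {'point': [516.6, -222.5, 152.3], 'conf': 0.82}
side yellow_bag_mid {'point': [512.5, -3
[... 873 characters left out ...]
 [597.5, -214.1, 150.6], 'conf': 0.72}
top blue_bag_mid {'point': [773.9, 20.4, 0.5], 'conf': 0.29}
top yellow_bag_mid {'point': [517.2, -226.1, 149.5], 'conf': 0.68}
top yellow_bag_mid {'point': [513.8, -345.6, 38.7], 'conf': 0.57}
top yellow_bag_mid {'point': [585.0, -370.1, 39.1], 'conf': 0.49}
top pink_bag_mid {'point': [555.5, -212.2, 150.5], 'conf': 0.65}
top full_hook {'point': [630.5, -199.7, -0.1], 'conf': 0.94}
top spare_hook {'point': [658.5, 246.3, 2.1], 'conf': 0.68}
top tray {'point': [499.4, -1.3, -2.9], 'conf': 0.61}
top jar {'point': [775.7, 18.1, 3.3], 'conf': 0.56}
top crate {'point': [426.1, 480.4, -0.3], 'conf': 0.83}
top pot {'point': [460.1, -451.7, 2.2], 'conf': 0.83}
```

View pics/side0.png

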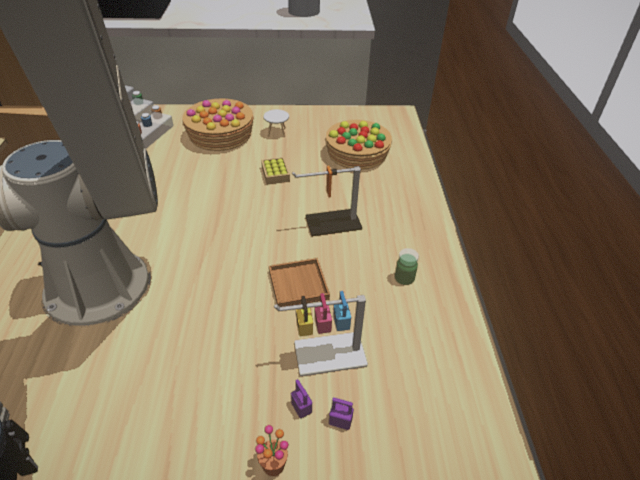

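View pics/top0.png

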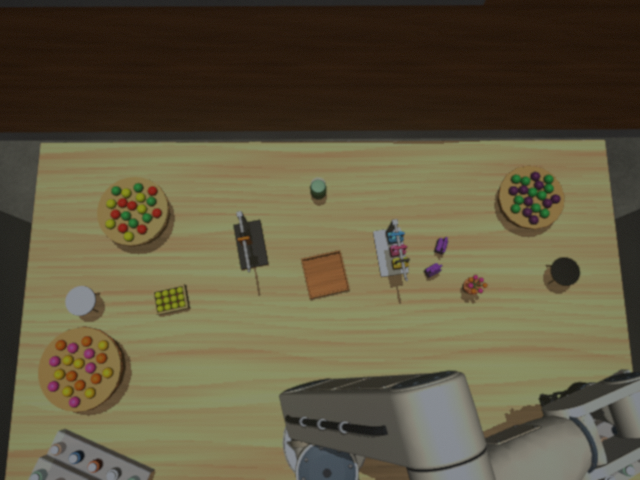

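The side view shows the crowded hook around (330,330), the spare hook at (340,195), the tray at (298,282), and purple look-alikes at (301,398) and (341,412). Next I'll refine the hook yaws with overlays.

```bash
cat > h.py <<'E'
import numpy as np,cv2
from rig import r, grab_frame, spotter
def proj(f,P):
    P=np.atleast_2d(P);c=P@np.array(f["R"]).T+np.array(f["t"])
    return np.c_[f["fx"]*c[:,0]/c[:,2]+f["cx"],f["fy"]*c[:,1]/c[:,2]+f["cy"]]
def W(h,p):
    c,s=np.cos(h[2]),np.sin(h[2]);p=np.atleast_2d(np.array(p,float))
    return np.c_[h[0]+c*p[:,0]-s*p[:,1],h[1]+s*p[:,0]+c*p[:,1],p[:,2]]
def crop(f,c,half,k):
    x,y=int(c[0])-half,int(c[1])-half
    return cv2.resize(f["img"][y:y+2*half,x:x+2*half],None,fx=k,fy=k,interpolation=cv2.INTER_CUBIC)[:,:,::-1].copy(),(x,y)
E
cat > ov.py <<'E'
from h import *
import sys
H=eval(sys.argv[1]); tag=sys.argv[2]
for c in("side","top"):
    f=grab_frame(c);ims=[]
    for h in H:
        k=5
        im,(x,y)=crop(f,proj(f,W(h,[-80,0,100]))[0],40,k)
        def ln(ps,col):
            q=(proj(f,W(h,ps))-[x,y]+0.5)*k
            cv2.polylines(im,[np.round(q).astype(int)],False,col,1)
        ln([[0,0,180],[-165,0,180],[-175,0,194]],(0,0,255)); ln([[0,0,0],[0,0,184]],(0,255,0))
        ims.append(im)
    cv2.imwrite(f"pics/{tag}_{c}.png",np.hstack(ims))
E
python3 ov.py "[(631,-201.5,.2),(659,245.5,.15)]" a; python3 -c "
import cv2,numpy as np
cv2.imwrite('pics/a.png',np.vstack([cv2.imread('pics/a_side.png'),cv2.imread('pics/a_top.png')])[:, :])
cv2.imwrite('pics/a.png',cv2.resize(cv2.imread('pics/a.png'),(600,600)))"
```

```text
(no output)
```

View pics/a_side.png

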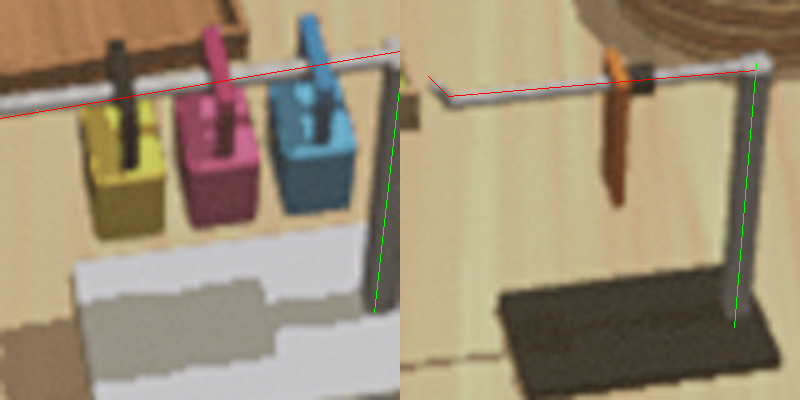

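View pics/a_top.png

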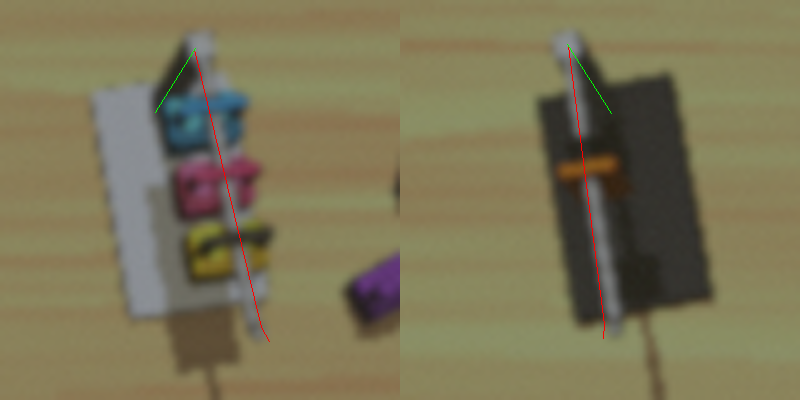

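```bash
cat > c.py <<'E'
from h import *
for c,bx in(("side",[(272,285,100,60),(288,155,80,48)]),("top",[(360,215,64,70),(225,205,64,70)])):
    f=grab_frame(c);ims=[]
    for x,y,w,h in bx:
        ims.append(cv2.resize(f["img"][y:y+h,x:x+w],(800,int(800*h/w)) if c=="side" else (400,int(400*h/w)),interpolation=cv2.INTER_CUBIC)[:,:,::-1])
    for i,m in enumerate(ims):
        if c=="side": cv2.imwrite(f"pics/c_side{i}.png",m)
    if c=="top": cv2.imwrite("pics/c_top.png",np.hstack(ims))
E
python3 c.py
```

```text
(no output)
```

View pics/c_side0.png

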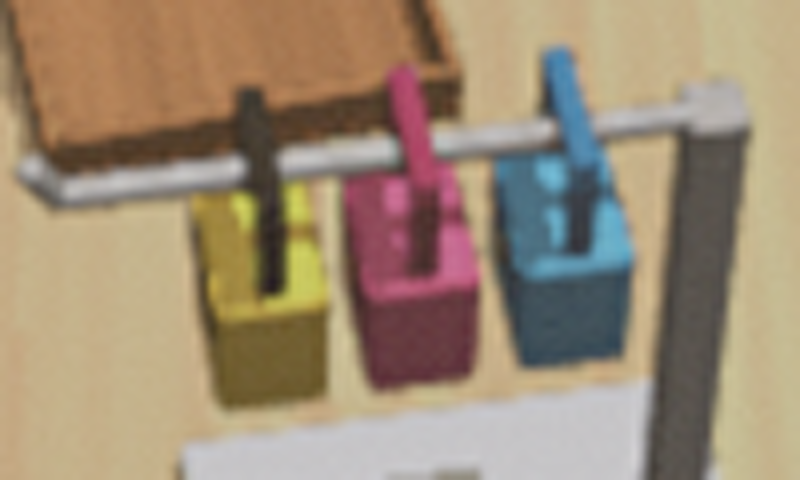

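View pics/c_side1.png

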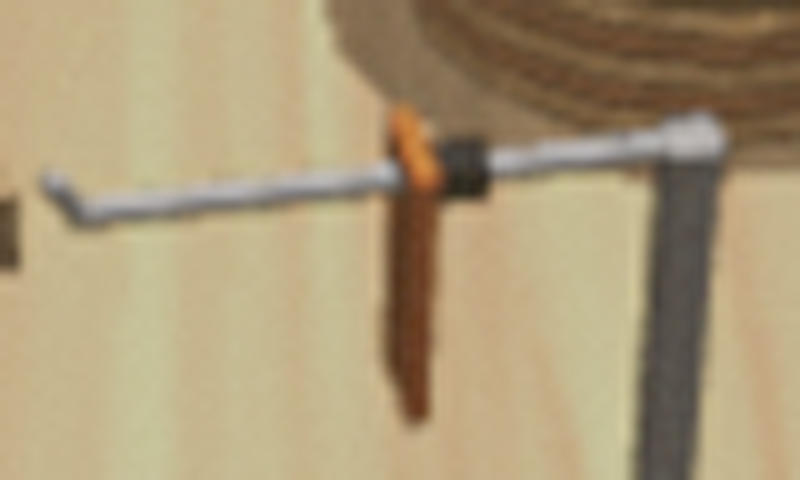

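View pics/c_top.png

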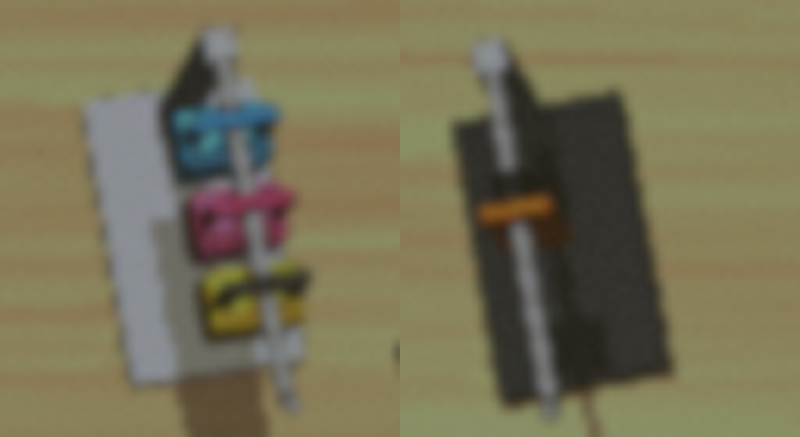

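```bash
cat > fit.py <<'E'
from h import *
from scipy.optimize import least_squares
fs={c:grab_frame(c) for c in("side","top")}
def run(name,obs,x0):
    def res(p):
        o=[]
        for c,P,uv in obs: o+=list(proj(fs[c],W(p[:3],P))[0]-uv)
        return np.array(o)
    s=least_squares(res,x0,loss="soft_l1",x_scale=[1,1,.01]);print(name,np.round(s.x,3));print(np.round(s.fun,2))
S0=lambda u,v:np.array([272+u/8,285+v/8])-.5; S1=lambda u,v:np.array([288+u/10,155+v/10])-.5
T0=lambda u,v:np.array([360+u/6.25,215+v/6.25])-.5; T1=lambda u,v:np.array([225+u/6.25,205+v/6.25])-.5
run("full",[("side",[-165,0,180],S0(62,187)),("side",[-173,0,191],S0(30,168)),("side",[0,0,184],S0(720,103)),("top",[0,0,184],T0(217,47)),("top",[-174,0,192],T0(290,402))],[631,-201,.15])
run("spare",[("side",[-165,0,180],S1(85,212)),("side",[-173,0,191],S1(52,183)),("side",[0,0,184],S1(695,133)),("top",[0,0,184],T1(89,57)),("top",[-174,0,192],T1(149,410))],[659,245,.1])
E
python3 fit.py
```

```text
full [ 6.33659e+02 -2.03890e+02  1.44000e-01]
[ 0.11  0.66 -0.23 -0.1   0.22 -0.18 -0.01 -0.91 -0.36  1.26]
spare [6.60299e+02 2.46528e+02 1.91000e-01]
[-0.07  0.34  0.11  0.07  0.09  0.14 -0.24 -0.73 -0.11  0.94]
```

```bash
cat > mv.py <<'E'
# usage: mv.py "x,y,z,yaw" target(s)... from ledger (file cmd.json) ; prints tool-frame shifts
import sys,json,math,os
from h import *
H={"F":(633.7,-203.9,.148),"S":(660.3,246.5,.191)}
if os.path.exists("hooks.json"): H.update({k:tuple(v) for k,v in json.load(open("hooks.json")).items()})
def plan(cur,tg):
    cx,cy,cz,cw=cur
    for x,y,z,w in tg:
        dx,dy=x-cx,y-cy;c,s=math.cos(cw),math.sin(cw)
        print("x %.4f y %.4f z %.4f twist %.4f"%((c*dx+s*dy)/1000,(s*dx-c*dy)/1000,-(z-cz)/1000,-(w-cw)/math.pi), " dist %.0f"%math.dist((x,y,z),(cx,cy,cz)))
def onhook(k,x,dz,y=0):   # grasp pt at hook x, height dz rel. to hanging; TCP pose
    h=H[k];p=W(h,[x,y,150+155+dz])[0];return (*p,h[2])
def tcp2cmd(p0,w0,x,y,z,tw):  # apply
    c,s=math.cos(w0),math.sin(w0);return (p0[0]+1000*(c*x+s*y),p0[1]+1000*(s*x-c*y),p0[2]-1000*z,w0-math.pi*tw)
E
python3 - <<'E'
from mv import *
print(onhook("F",-114,100))
plan((158.136,-604.667,404.681,.256),[onhook("F",-114,100),onhook("F",-114,-1)])
E
```

```text
(np.float64(520.9462506835324), np.float64(-220.71047337463122), np.float64(405.0), 0.148)
x 0.4482 y -0.2796 z -0.0003 twist 0.0344  dist 528
x 0.4482 y -0.2796 z 0.1007 twist 0.0344  dist 538
```

Emit:
{"api": "apply_moves", "payload": {"motion": "1 0.448 -0.28 0 0.034;1 0.448 -0.28 0 0.034;1 0.448 -0.28 0 0.034;1 0.448 -0.28 0 0.034;1 0.448 -0.28 0 0.034;1 0.448 -0.28 0 0.034;1 0.448 -0.28 0 0.034;1 0.448 -0.28 0 0.034;1 0.448 -0.28 0 0.034;1 0.448 -0.28 0 0.034;1 0.448 -0.28 0 0.034;1 0.448 -0.28 0 0.034;1 0.448 -0.28 0 0.034;1 0.448 -0.28 0 0.034;1 0.448 -0.28 0 0.034;1 0.448 -0.28 0 0.034;1 0.448 -0.28 0.01 0.034;1 0.448 -0.28 0.02 0.034", "squeeze": 25}}

```text
clock: 2.8
eef_pos: [520.1, -221.4, 384.4]
tcp_rot: [3.141, -0.001, 0.147]
contact_force: [-0.4, -0.2, -0.4]
opening: 1.0
```

Run:
```python
from h import *
s=r.sense();print(s["clock"],s["eef_pos"],s["tcp_rot"],s["contact_force"])
f=grab_frame("side");cv2.imwrite("pics/b.png",cv2.resize(f["img"][190:390,220:480,::-1],None,fx=3,fy=3))
```

```text
2.8 [ 520.09380167 -221.40869992  384.35667619] [ 3.14083601e+00 -8.12505046e-04  1.47471943e-01] [-0.37898919 -0.23567597 -0.43574189]
```

View pics/b.png

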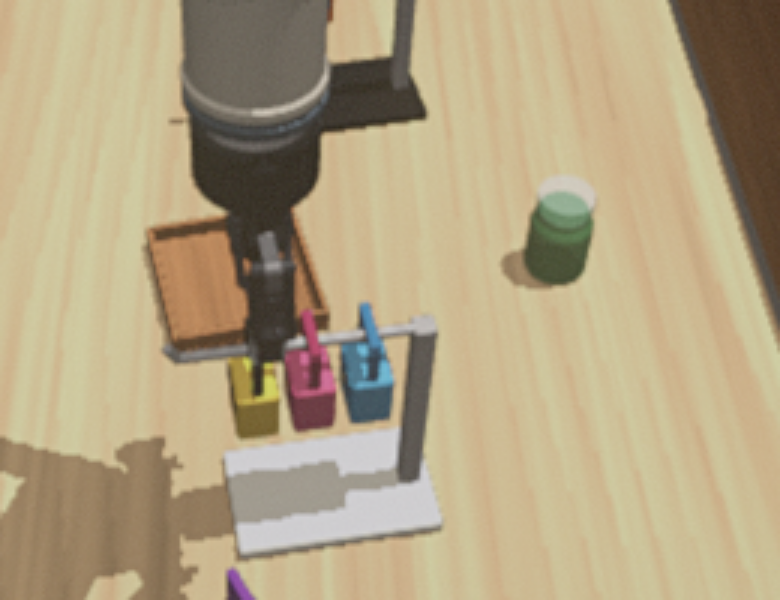

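Run:
```python
from mv import *
f=grab_frame("side")
for x in (-114,-110,-118,-75,-36): print(x,(proj(f,W(H["F"],[x,0,180]))[0]+.5-[272,285])*8, (proj(f,W(H["F"],[x-4,-22,114]))[0]+.5-[272,285])*8)
cur=tcp2cmd((158.136,-604.667,404.681),.256,.448,-.28,.02,.034);print(cur)
plan(cur,[onhook("F",-114,-1)])
```

```text
-114 [269.94794489 168.32962425] [268.31992731 404.38043563]
-110 [286.0227127  166.32394609] [283.92862395 402.29746292]
-118 [253.85413866 170.33767786] [252.69328193 406.4658036 ]
-75 [425.86996049 148.87494939] [419.74379691 384.17299641]
-36 [580.01305029 129.64223436] [569.48972338 364.18947786]
(520.6363090067811, -220.3526417332443, 384.681, 0.14918584977794702)
x 0.0003 y 0.0004 z 0.0807 twist 0.0004  dist 81
```

Emit:
{"api": "apply_moves", "payload": {"motion": "1 -0.001 0 0.03 0;1 -0.001 0 0.06 0;1 -0.001 0 0.08 0;1 -0.001 0 0.08 0;0.3 -0.001 0 0.08 0;0.1 -0.001 0 0.08 0;-0.1 -0.001 0 0.08 0;-0.3 -0.001 0 0.08 0;-0.3 -0.001 0 0.08 0;-0.3 -0.001 0 0.08 0;-0.3 -0.001 0 0.08 0;-0.3 -0.001 0 0.08 0", "squeeze": 25}}

```text
clock: 3.9
eef_pos: [520.3, -220.9, 306.2]
tcp_rot: [3.14, -0.002, 0.149]
contact_force: [-0.8, -0.6, 7.4]
opening: 0.51
```

Run:
```python
from h import *
s=r.sense();print(s["clock"],s["eef_pos"],s["tcp_rot"],s["contact_force"],s["wrist_torque"])
f=grab_frame("side");cv2.imwrite("pics/d.png",cv2.resize(f["img"][190:390,220:480,::-1],None,fx=3,fy=3))
```

```text
3.9 [ 520.28248729 -220.91918971  306.20556614] [ 3.13993572e+00 -2.24664562e-03  1.49049326e-01] [-0.819073   -0.64103548  7.42738813] [-0.11747053  0.1362198  -0.02505846]
```

View pics/d.png

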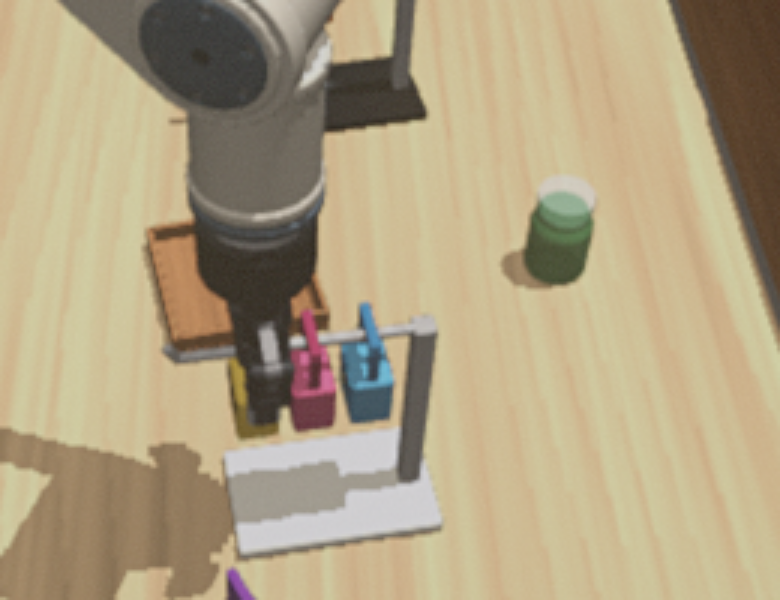

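Emit:
{"api": "apply_moves", "payload": {"motion": "-0.3 0 0 -0.009 0;-0.3 0 0 -0.018 0;-0.3 0 0 -0.018 0;-0.3 -0.015 0 -0.018 0;-0.3 -0.035 0 -0.018 0;-0.3 -0.055 0 -0.018 0;-0.3 -0.075 0 -0.018 0;-0.3 -0.095 0 -0.018 0;-0.3 -0.1 0 -0.018 0;-0.3 -0.1 0 -0.018 0;-0.3 -0.1 0 -0.018 0"}}

```text
clock: 4.87
eef_pos: [421.4, -235.6, 323.1]
tcp_rot: [3.141, -0.001, 0.148]
contact_force: [0.1, -0.0, -1.3]
opening: 0.51
```

Run:
```python
from h import *
s=r.sense();print(s["clock"],s["eef_pos"],s["tcp_rot"],s["contact_force"],s["wrist_torque"])
f=grab_frame("side");cv2.imwrite("pics/e.png",cv2.resize(f["img"][190:390,220:480,::-1],None,fx=3,fy=3))
for c in ("side","top"):
  if c=="top": grab_frame(c)
  print(spotter.place_of("yellow_bag_mid",c)[:2])
from mv import *
cur=tcp2cmd((158.136,-604.667,404.681),.256,.448,-.28,.02,.034)
cur=tcp2cmd(cur[:3],cur[3],-.001,0,.08,0)
cur=tcp2cmd(cur[:3],cur[3],-.1,0,-.018,0);print(cur)
plan(cur,[onhook("S",-215,18),onhook("S",-140,18),onhook("S",-140,2)])
```

```text
4.8667 [ 421.41485198 -235.63746919  323.14182253] [ 3.14087786e+00 -1.28952555e-03  1.48323573e-01] [ 0.1385812  -0.02335241 -1.31028571] [-0.02206741  0.02370863  0.05010726]
[{'point': [517.1, -340.3, 39.1], 'conf': 0.68}, {'point': [588.3, -370.0, 42.5], 'conf': 0.62}]
[{'point': [585.5, -368.4, 41.6], 'conf': 0.7}, {'point': [460.7, -455.5, 2.1], 'conf': 0.34}]
(420.75817506021286, -235.36458229239167, 322.681, 0.14918584977794702)
x 0.0937 y -0.4319 z -0.0003 twist -0.0133  dist 442
x 0.1686 y -0.4351 z -0.0003 twist -0.0133  dist 467
x 0.1686 y -0.4351 z 0.0157 twist -0.0133  dist 467
```

View pics/e.png

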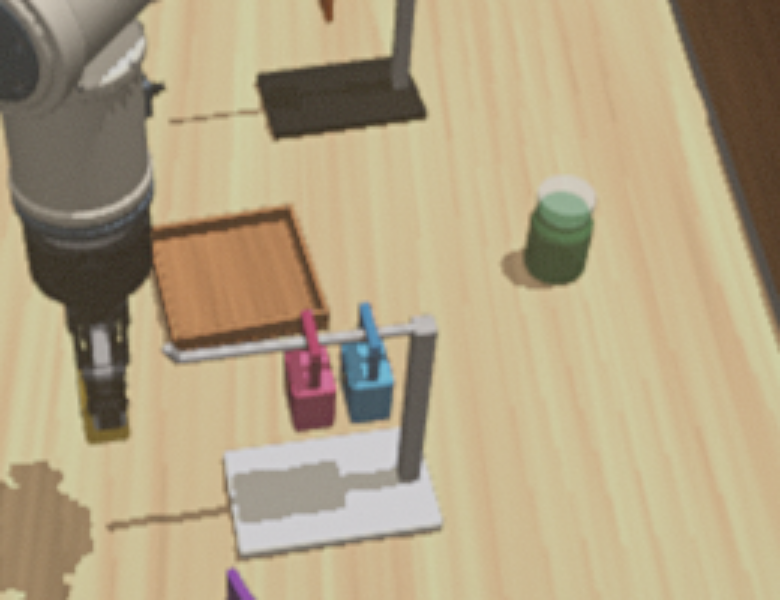

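Emit:
{"api": "apply_moves", "payload": {"motion": "-0.3 0 -0.04 0 0;-0.3 0.094 -0.432 0 -0.013;-0.3 0.094 -0.432 0 -0.013;-0.3 0.094 -0.432 0 -0.013;-0.3 0.094 -0.432 0 -0.013;-0.3 0.094 -0.432 0 -0.013;-0.3 0.094 -0.432 0 -0.013;-0.3 0.094 -0.432 0 -0.013;-0.3 0.094 -0.432 0 -0.013;-0.3 0.094 -0.432 0 -0.013;-0.3 0.094 -0.432 0 -0.013;-0.3 0.094 -0.432 0 -0.013;-0.3 0.094 -0.432 0 -0.013;-0.3 0.094 -0.432 0 -0.013;-0.3 0.094 -0.432 0 -0.013;-0.3 0.094 -0.432 0 -0.013;-0.3 0.094 -0.432 0 -0.013"}}

```text
clock: 6.48
eef_pos: [449.7, 204.8, 322.7]
tcp_rot: [3.142, 0.0, 0.188]
contact_force: [-0.3, 0.5, -0.6]
opening: 0.507
```

Run:
```python
from mv import *
s=r.sense();print(s["clock"],s["eef_pos"],s["tcp_rot"],s["contact_force"],s["wrist_torque"])
f=grab_frame("side");cv2.imwrite("pics/f.png",cv2.resize(f["img"][100:300,220:480,::-1],None,fx=3,fy=3))
for x in (-44,-54,-64,-74,-84,-94): print(x,(proj(f,W(H["S"],[x,0,180]))[0]+.5-[288,155])*10,(proj(f,W(H["S"],[x,-17,108]))[0]+.5-[288,155])*10)
f=grab_frame("top");cv2.imwrite("pics/f2.png",cv2.resize(f["img"][180:330,190:360,::-1],None,fx=4,fy=4))
c0=tcp2cmd((420.758,-235.3646,322.681),.149186,.094,-.432,0,-.013);print(c0)
plan(c0,[onhook("S",-140,18),onhook("S",-140,2)])
```

```text
6.4833 [449.74317681 204.82417626 322.7219379 ] [3.14154029e+00 8.85192015e-05 1.88296308e-01] [-0.34504133  0.48031449 -0.61925362] [-0.01928887 -0.0409148   0.03677009]
-44 [534.66022041 164.92936681] [537.67191042 420.06980424]
-54 [497.98985668 169.04278008] [502.02823712 424.39939643]
-64 [461.22151297 173.16718402] [466.29198679 428.74023383]
-74 [424.35479606 177.30262276] [430.46279829 433.09236032]
-84 [387.38931062 181.44914062] [394.54030858 437.45581999]
-94 [350.32465921 185.60678219] [358.52415276 441.83065716]
(449.50433243326665, 205.80843676860866, 322.681, 0.1900267044966673)
x 0.0747 y -0.0000 z -0.0003 twist -0.0003  dist 75
x 0.0747 y -0.0000 z 0.0157 twist -0.0003  dist 76
```

View pics/f.png

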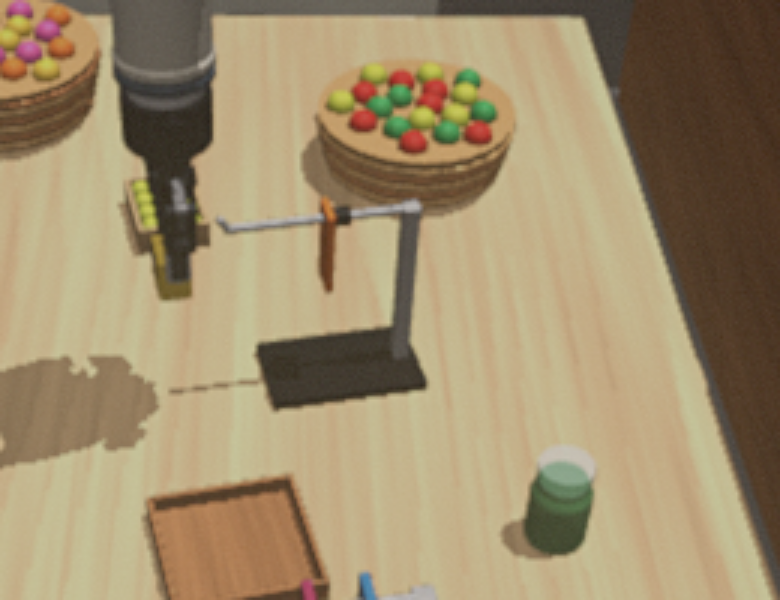

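View pics/f2.png

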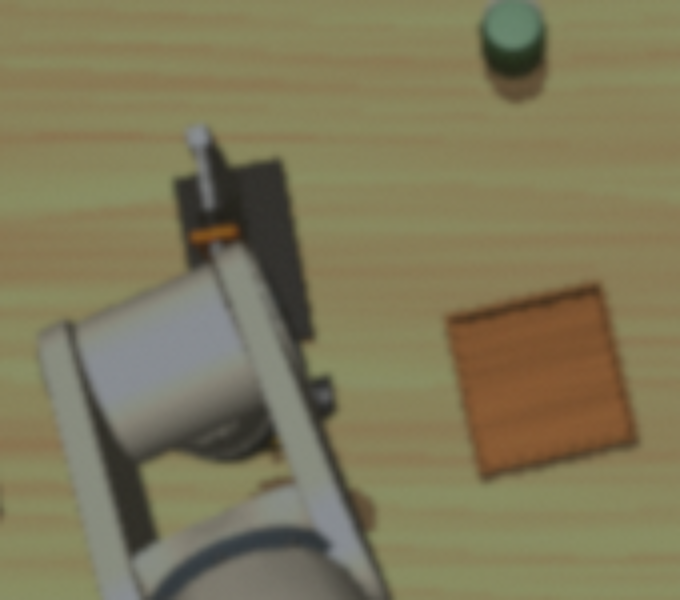

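Emit:
{"api": "apply_moves", "payload": {"motion": "-0.3 0.01 0 0 0;-0.3 0.03 0 0 0;-0.3 0.05 0 0 0;-0.3 0.07 0 0 0;-0.3 0.08 0 0 0;-0.3 0.08 0 0 0;-0.3 0.08 0 0 0;-0.3 0.08 0 0.008 0;-0.3 0.08 0 0.0155 0;-0.3 0.08 0 0.0155 0;-0.3 0.08 0 0.0155 0;-0.3 0.08 0 0.0155 0"}}

```text
clock: 7.58
eef_pos: [527.5, 220.7, 306.6]
tcp_rot: [3.141, 0.001, 0.19]
contact_force: [-0.4, 0.3, 0.0]
opening: 0.504
```

```bash
cat > look.py <<'E'
from mv import *
import sys
s=r.sense();print(s["clock"],s["eef_pos"].round(2),s["tcp_rot"].round(4),s["contact_force"].round(2),s["wrist_torque"].round(3),s["opening"].round(3))
for k,h in H.items():
    c_,s_=math.cos(h[2]),math.sin(h[2]);d=s["eef_pos"][:2]-np.array(h[:2]);F=s["contact_force"]
    print(k,"local x,y",round(c_*d[0]+s_*d[1],1),round(-s_*d[0]+c_*d[1],1),"Fx,Fy",round(c_*F[0]+s_*F[1],2),round(-s_*F[0]+c_*F[1],2))
if len(sys.argv)>1:
    n,c,x,y,w,h,k=sys.argv[1:8];x,y,w,h,k=map(int,(x,y,w,h,k))
    f=grab_frame(c);cv2.imwrite(f"pics/{n}.png",cv2.resize(f["img"][y:y+h,x:x+w,::-1],None,fx=k,fy=k,interpolation=cv2.INTER_CUBIC))
E
python3 look.py g side 270 140 130 100 6
```

```text
Traceback (most recent call last):
  File "look.py", line 3, in <module>
    s=r.sense();print(s["clock"],s["eef_pos"].round(2),s["tcp_rot"].round(4),s["contact_force"].round(2),s["wrist_torque"].round(3),s["opening"].round(3))
                                                                                                                                    ^^^^^^^^^^^^^^^^^^
AttributeError: 'float' object has no attribute 'round'
```

```bash
sed -i 's/s\["opening"\].round(3)/round(s["opening"],3)/' look.py
python3 look.py g side 270 140 130 100 6
```

```text
7.5833 [527.54 220.72 306.62] [3.1414e+00 1.1000e-03 1.9010e-01] [-0.35  0.26  0.04] [-0.009 -0.003 -0.026] 0.504
F local x,y -42.4 435.6 Fx,Fy -0.31 0.31
S local x,y -135.2 -0.1 Fx,Fy -0.29 0.33
```

View pics/g.png

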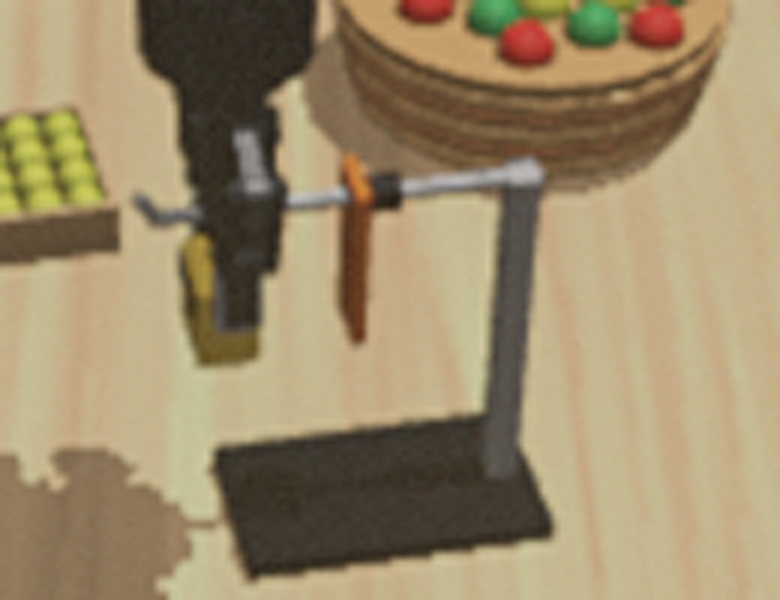

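Emit:
{"api": "apply_moves", "payload": {"motion": "-0.3 0.01 0 0 0;-0.3 0.02 0 0 0;-0.3 0.028 0 0 0;-0.3 0.032 0 0 0;-0.3 0.032 0 0 0;-0.3 0.032 0 0 0;-0.3 0.032 0 0 0"}}

```text
clock: 8.22
eef_pos: [559.4, 226.8, 306.9]
tcp_rot: [3.141, 0.001, 0.19]
contact_force: [-0.5, -0.5, -0.3]
opening: 0.509
```

```bash
python3 look.py g2 side 270 140 130 100 6
```

```text
8.2167 [559.43 226.79 306.92] [3.1415e+00 8.0000e-04 1.8980e-01] [-0.5  -0.53 -0.31] [-0.047  0.016  0.005] 0.509
F local x,y -9.9 436.9 Fx,Fy -0.57 -0.45
S local x,y -102.8 -0.2 Fx,Fy -0.59 -0.42
```

View pics/g2.png

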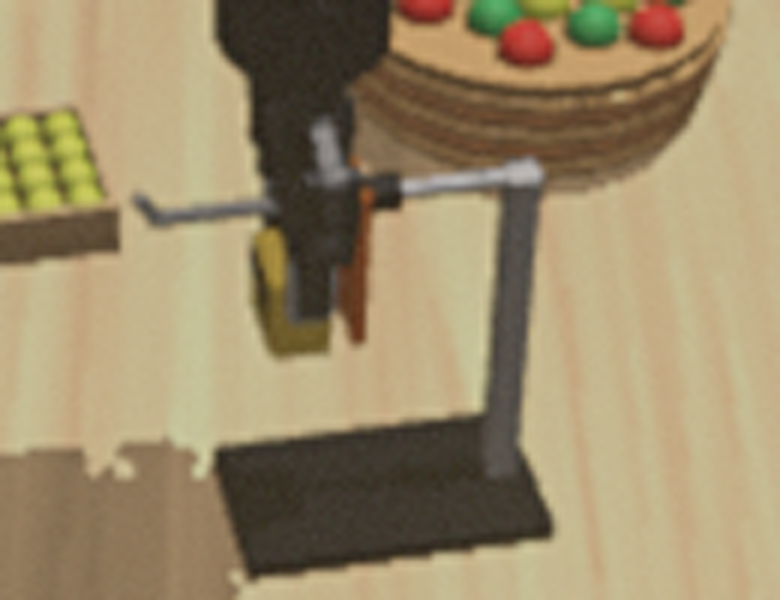

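Emit:
{"api": "apply_moves", "payload": {"motion": "-0.3 0.002 0 0 0;-0.3 0.004 0 0 0;-0.3 0.005 0 0 0;-0.3 0.005 0 0 0;-0.3 0.005 0 0 0"}}

```text
clock: 8.68
eef_pos: [564.6, 227.8, 307.2]
tcp_rot: [-3.142, -0.0, 0.19]
contact_force: [0.5, 0.1, -1.3]
opening: 0.506
```

Emit:
{"api": "apply_moves", "payload": {"motion": "-0.3 0.001 0 0 0;-0.3 0.002 0 0 0;-0.3 0.002 0 0 0;-0.3 0.002 0 0 0"}}

```text
clock: 9.02
eef_pos: [566.6, 228.2, 307.2]
tcp_rot: [-3.142, -0.0, 0.19]
contact_force: [-0.5, -0.4, 0.0]
opening: 0.508
```

```bash
python3 look.py g3 side 270 140 130 100 6
```

```text
9.0167 [566.6  228.22 307.19] [-3.1416e+00 -1.0000e-04  1.8980e-01] [-0.51 -0.39  0.01] [-0.03  -0.027 -0.035] 0.508
F local x,y -2.6 437.3 Fx,Fy -0.57 -0.31
S local x,y -95.5 -0.2 Fx,Fy -0.58 -0.29
```

View pics/g3.png

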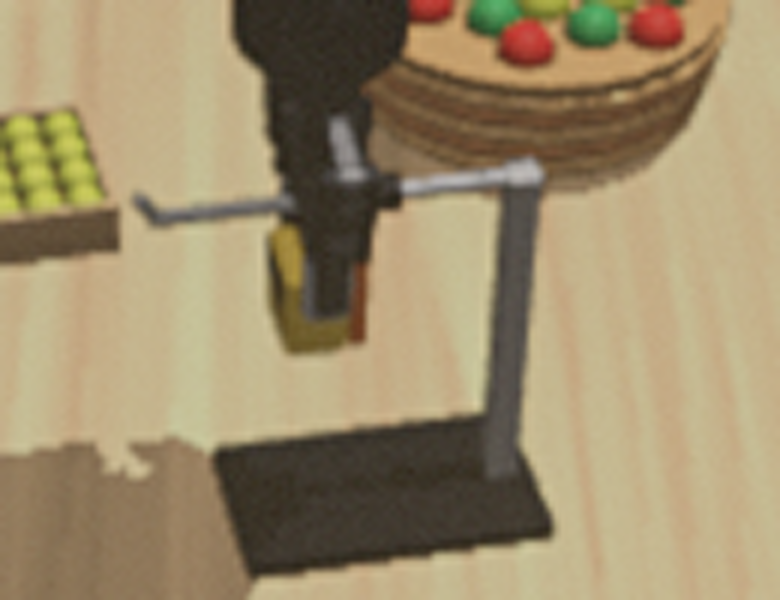

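Emit:
{"api": "apply_moves", "payload": {"motion": "-0.3 0.001 0 0 0;-0.3 0.001 0 0 0;-0.3 0.001 0 0 0"}}

```text
clock: 9.32
eef_pos: [567.6, 228.4, 307.2]
tcp_rot: [-3.142, -0.0, 0.19]
contact_force: [-0.5, 0.4, -0.9]
opening: 0.508
```

Emit:
{"api": "apply_moves", "payload": {"motion": "-0.3 0.001 0 0 0;-0.3 0.001 0 0 0;-0.3 0.001 0 0 0"}}

```text
clock: 9.57
eef_pos: [568.4, 228.5, 307.1]
tcp_rot: [3.142, 0.0, 0.19]
contact_force: [-0.5, 0.1, -1.3]
opening: 0.511
```

Emit:
{"api": "apply_moves", "payload": {"motion": "-0.3 0.001 0 0 0;-0.3 0.001 0 0 0;-0.3 0.001 0 0 0"}}

```text
clock: 9.82
eef_pos: [568.8, 228.6, 306.9]
tcp_rot: [3.141, 0.002, 0.19]
contact_force: [-4.5, -1.0, 1.0]
opening: 0.511
```

Emit:
{"api": "apply_moves", "payload": {"motion": "-0.3 0.001 0 0 0;-0.3 0.001 0 0 0;-0.3 0.001 0 0 0"}}

```text
clock: 10.07
eef_pos: [569.2, 228.7, 306.7]
tcp_rot: [3.141, 0.004, 0.19]
contact_force: [-8.3, -0.6, 2.3]
opening: 0.508
```

Emit:
{"api": "apply_moves", "payload": {"motion": "-0.3 -0.0006 0 0.0005 0;-0.3 -0.0006 0 0.0005 0;-0.3 -0.0006 0 0.0005 0;-0.3 -0.0006 0 0.0005 0;-0.3 -0.0006 0 0.0005 0;-0.3 -0.0006 0 0.0005 0"}}

```text
clock: 10.57
eef_pos: [568.9, 228.6, 306.4]
tcp_rot: [3.141, 0.003, 0.19]
contact_force: [-6.5, -0.4, 2.3]
opening: 0.511
```

```bash
python3 look.py g4 side 270 140 130 100 6
```

```text
10.5667 [568.95 228.64 306.35] [3.1413e+00 3.0000e-03 1.8990e-01] [-6.53 -0.39  2.25] [-0.109  0.989  0.014] 0.511
F local x,y -0.3 437.4 Fx,Fy -6.51 0.57
S local x,y -93.1 -0.2 Fx,Fy -6.48 0.85
```

View pics/g4.png

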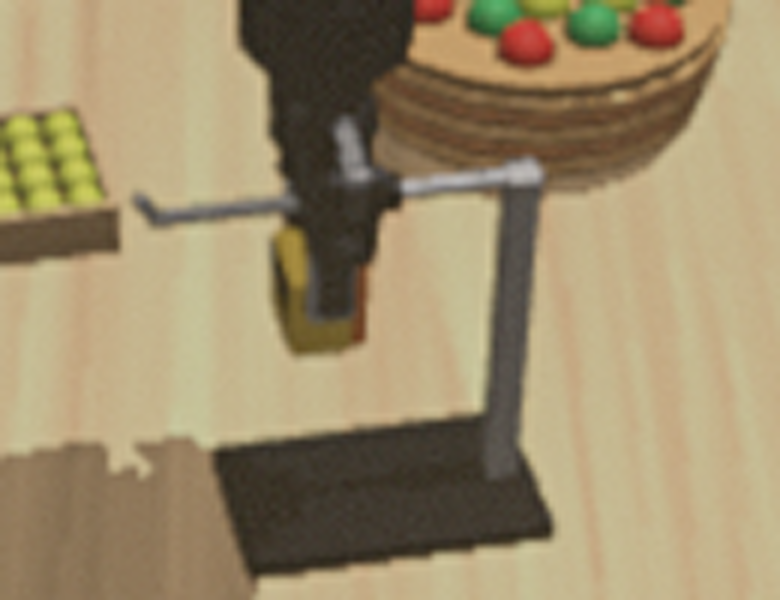

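Emit:
{"api": "apply_moves", "payload": {"motion": "-0.3 -0.0007 0 0 0;-0.3 -0.0007 0 0 0;-0.3 -0.0007 0 0 0;-0.3 -0.0007 0 0 0;0.1 -0.0007 0 0 0;0.3 -0.0007 0 0 0;0.6 -0.0007 0 0 0;1 -0.0007 0 0 0;1 -0.0007 0 0 0;1 -0.0007 0 0 0;1 -0.0007 0 -0.02 0;1 -0.0007 0 -0.06 0;1 -0.0007 0 -0.1 0;1 -0.0007 0 -0.1 0;1 -0.0007 0 -0.1 0"}}

```text
clock: 11.87
eef_pos: [569.9, 229.0, 409.6]
tcp_rot: [-3.141, -0.006, 0.19]
contact_force: [-1.0, 1.1, -0.9]
opening: 0.998
```

```bash
python3 look.py g5 side 270 140 130 100 6
python3 - <<'E'
from mv import *
c=tcp2cmd((449.504,205.808,322.681),.190027,.08+.043-.0006-.0007,0,.0155+.0005-.1,0);print(c)
plan(c,[onhook("F",-77.5,95),onhook("F",-77.5,-1)])
E
```

```text
11.8667 [569.9  228.98 409.6 ] [-3.1406 -0.0056  0.1898] [-1.    1.05 -0.93] [-0.04  -0.006  0.007] 0.998
F local x,y 0.7 437.6 Fx,Fy -0.83 1.19
S local x,y -92.1 -0.0 Fx,Fy -0.78 1.22
(569.0132947987676, 228.79535427797816, 406.681, 0.190027)
x -0.0956 y 0.4339 z 0.0067 twist 0.0134  dist 444
x -0.0956 y 0.4339 z 0.1027 twist 0.0134  dist 456
```

View pics/g5.png

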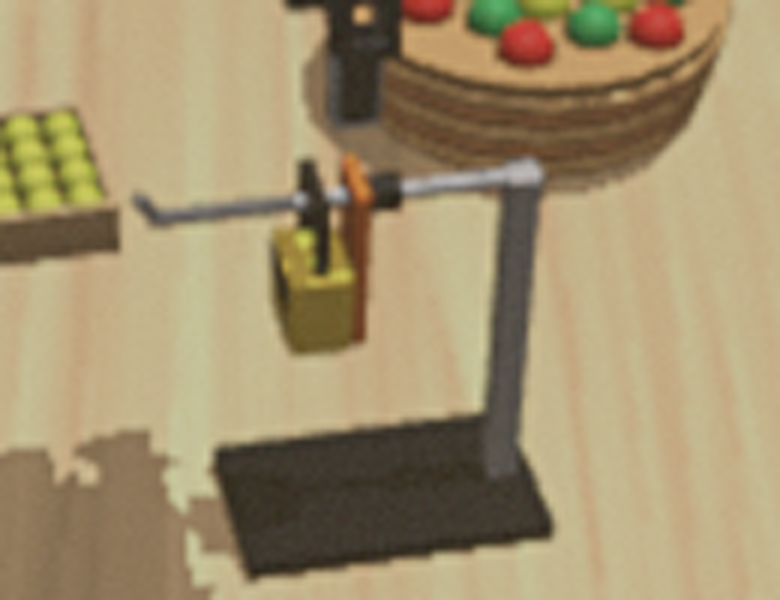

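Emit:
{"api": "apply_moves", "payload": {"motion": "1 -0.096 0.434 -0.01 0.013;1 -0.096 0.434 -0.01 0.013;1 -0.096 0.434 -0.01 0.013;1 -0.096 0.434 0 0.013;1 -0.096 0.434 0 0.013;1 -0.096 0.434 0 0.013;1 -0.096 0.434 0 0.013;1 -0.096 0.434 0 0.013;1 -0.096 0.434 0 0.013;1 -0.096 0.434 0 0.013;1 -0.096 0.434 0 0.013;1 -0.096 0.434 0 0.013;1 -0.096 0.434 0 0.013;1 -0.096 0.434 0 0.013;1 -0.096 0.434 0.01 0.013;1 -0.096 0.434 0.01 0.013;1 -0.096 0.434 0.01 0.013"}}

```text
clock: 13.33
eef_pos: [556.6, -214.4, 395.6]
tcp_rot: [-3.141, 0.002, 0.151]
contact_force: [-0.5, 0.4, 0.3]
opening: 1.001
```

```bash
python3 look.py k1 side 265 270 130 100 6;python3 - <<'E'
from mv import *
c=tcp2cmd((569.013,228.795,406.681),.190027,-.096,.434,.01,.013);print(c)
plan(c,[onhook("F",-78.5,0)])
E
```

```text
13.3333 [ 556.64 -214.37  395.6 ] [-3.1405e+00  1.7000e-03  1.5050e-01] [-0.48  0.41  0.31] [0.025 0.011 0.046] 1.001
F local x,y -77.8 1.0 Fx,Fy -0.42 0.47
S local x,y -189.3 -432.8 Fx,Fy -0.4 0.49
(556.7173505009109, -215.5256241031307, 396.681, 0.14918629550333268)
x -0.0006 y -0.0001 z 0.0917 twist 0.0004  dist 92
```

View pics/k1.png

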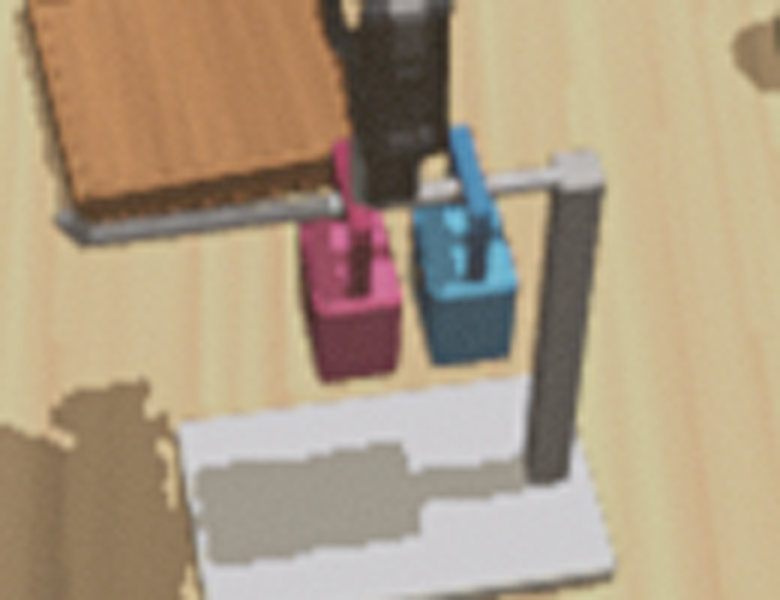

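Run:
```python
from mv import *
from scipy.optimize import least_squares
f=grab_frame("side")
def back(h,u,v,z):
    s=least_squares(lambda p:proj(f,W(h,[p[0],p[1],z]))[0]-[u,v],[-80,0]);return s.x.round(1)
K=lambda u,v:(265+u/6-.5,270+v/6-.5)
for n,z,l in(("pink bottom",110,[(323,381),(396,373)]),("pink top",154,[(314,312),(398,303)]),("blue bottom",110,[(436,364),(508,357)]),("blue top",154,[(428,296),(514,290)]),("finger",222,[(362,203),(416,196)])):
    print(n,[back(H["F"],*K(*p),z) for p in l])
S=lambda u,v:(272+u/8-.5,285+v/8-.5)
for n,z,l in(("yellow bottom",110,[(222,406),(325,400)]),("y top",154,[(212,322),(327,303)])): print(n,[back(H["F"],*S(*p),z) for p in l])
```

```text
pink bottom [array([-90. , -18.4]), array([-64.8, -19.1])]
pink top [array([-94.4, -22.6]), array([-66.3, -23.3])]
blue bottom [array([-50.5, -17.6]), array([-25.4, -18.7])]
blue top [array([-55.9, -22.1]), array([-27.2, -24.2])]
finger [array([-82.2, -35.1]), array([-65.1, -35. ])]
yellow bottom [array([-129.3,  -17.7]), array([-103.1,  -20.1])]
y top [array([-132.2,  -24.5]), array([-103.4,  -23.3])]
```

Emit:
{"api": "apply_moves", "payload": {"motion": "1 -0.003 0 0.03 0;1 -0.003 0 0.06 0;1 -0.003 0 0.085 0;1 -0.003 0 0.091 0;1 -0.003 0 0.091 0;0.3 -0.003 0 0.091 0;0.1 -0.003 0 0.091 0;-0.1 -0.003 0 0.091 0;-0.3 -0.003 0 0.091 0;-0.3 -0.003 0 0.091 0;-0.3 -0.003 0 0.091 0;-0.3 -0.003 0 0.091 0;-0.3 -0.003 0 0.091 0"}}

```text
clock: 14.52
eef_pos: [554.4, -216.3, 307.2]
tcp_rot: [3.14, -0.002, 0.149]
contact_force: [-0.5, -0.7, 7.7]
opening: 0.504
```

```bash
python3 look.py k2 side 265 270 130 100 6
```

```text
14.5167 [ 554.38 -216.34  307.18] [ 3.1402e+00 -2.3000e-03  1.4890e-01] [-0.48 -0.72  7.73] [0.002 0.053 0.036] 0.504
F local x,y -80.3 -0.6 Fx,Fy -0.58 -0.64
S local x,y -191.9 -434.3 Fx,Fy -0.61 -0.61
```

View pics/k2.png

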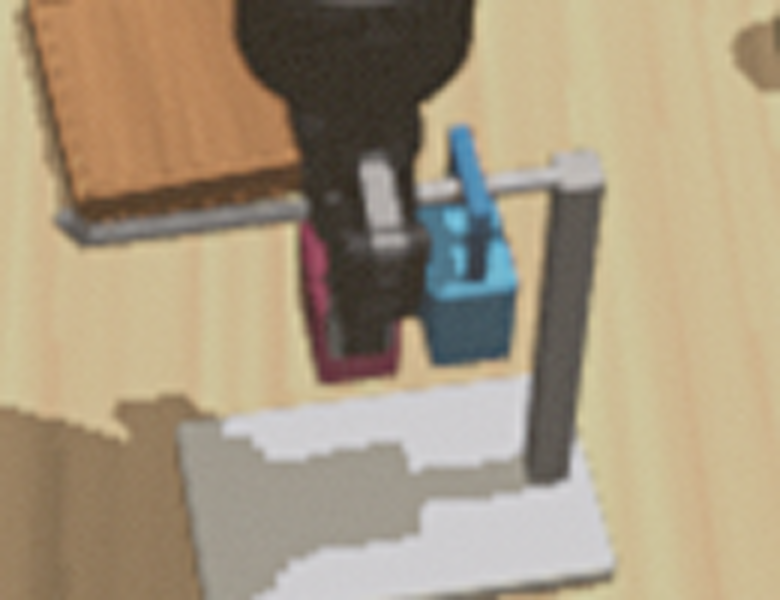

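Emit:
{"api": "apply_moves", "payload": {"motion": "-0.3 0 0 -0.009 0;-0.3 0 0 -0.018 0;-0.3 0 0 -0.018 0;-0.3 -0.015 0 -0.018 0;-0.3 -0.035 0 -0.018 0;-0.3 -0.055 0 -0.018 0;-0.3 -0.075 0 -0.018 0;-0.3 -0.095 0 -0.018 0;-0.3 -0.115 0 -0.018 0;-0.3 -0.135 0 -0.018 0;-0.3 -0.135 0 -0.018 0;-0.3 -0.135 0 -0.018 0;-0.3 -0.135 0 -0.018 0"}}

```text
clock: 15.65
eef_pos: [420.9, -236.3, 324.1]
tcp_rot: [3.141, -0.001, 0.149]
contact_force: [1.4, 0.4, -0.0]
opening: 0.514
```

```bash
python3 look.py k3 side 220 250 180 130 4;python3 - <<'E'
from mv import *
c=tcp2cmd((556.717,-215.526,396.681),.149186,-.003-.135,0,.091-.018,0);print(c)
plan(c,[onhook("S",-215,18.5),onhook("S",-145,18.5)])
E
```

```text
15.65 [ 420.87 -236.29  324.13] [ 3.1409e+00 -1.2000e-03  1.4860e-01] [ 1.4   0.37 -0.03] [-0.032  0.051  0.011] 0.514
F local x,y -215.3 -0.7 Fx,Fy 1.44 0.16
S local x,y -326.7 -428.6 Fx,Fy 1.44 0.1
(420.2498497681279, -236.0373848287157, 323.681, 0.149186)
x 0.0943 y -0.4325 z 0.0002 twist -0.0133  dist 443
x 0.1642 y -0.4354 z 0.0002 twist -0.0133  dist 465
```

View pics/k3.png

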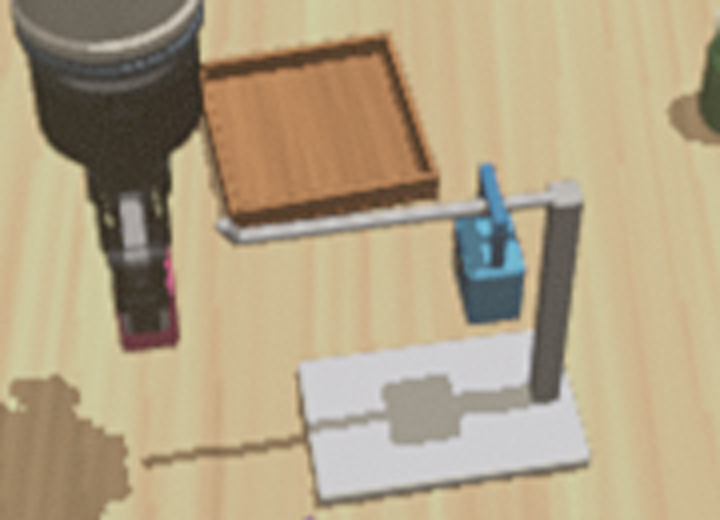

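Emit:
{"api": "apply_moves", "payload": {"motion": "-0.3 0 -0.04 0 0;-0.3 0.094 -0.432 0 -0.013;-0.3 0.094 -0.432 0 -0.013;-0.3 0.094 -0.432 0 -0.013;-0.3 0.094 -0.432 0 -0.013;-0.3 0.094 -0.432 0 -0.013;-0.3 0.094 -0.432 0 -0.013;-0.3 0.094 -0.432 0 -0.013;-0.3 0.094 -0.432 0 -0.013;-0.3 0.094 -0.432 0 -0.013;-0.3 0.094 -0.432 0 -0.013;-0.3 0.094 -0.432 0 -0.013;-0.3 0.094 -0.432 0 -0.013;-0.3 0.094 -0.432 0 -0.013;-0.3 0.094 -0.432 0 -0.013;-0.3 0.094 -0.432 0 -0.013;-0.3 0.094 -0.432 0 -0.013;-0.3 0.094 -0.432 0 -0.013"}}

```text
clock: 17.2
eef_pos: [449.3, 204.3, 323.8]
tcp_rot: [3.142, -0.0, 0.189]
contact_force: [-0.1, 0.4, -0.1]
opening: 0.51
```

```bash
python3 look.py m1 side 260 140 130 100 6;python3 - <<'E'
from mv import *
c=tcp2cmd((420.25,-236.037,323.681),.149186,.094,-.432,0,-.013);print(c)
plan(c,[onhook("S",-147,18.5),onhook("S",-147,2)])
E
```

```text
17.2 [449.27 204.33 323.78] [ 3.1416e+00 -1.0000e-04  1.8850e-01] [-0.11  0.39 -0.1 ] [ 0.014  0.022 -0.016] 0.51
F local x,y -122.2 431.0 Fx,Fy -0.05 0.41
S local x,y -215.2 -1.3 Fx,Fy -0.04 0.41
(448.9963324332667, 205.13603676860865, 323.681, 0.1900267044966673)
x 0.0683 y -0.0006 z 0.0002 twist -0.0003  dist 68
x 0.0683 y -0.0006 z 0.0167 twist -0.0003  dist 70
```

View pics/m1.png

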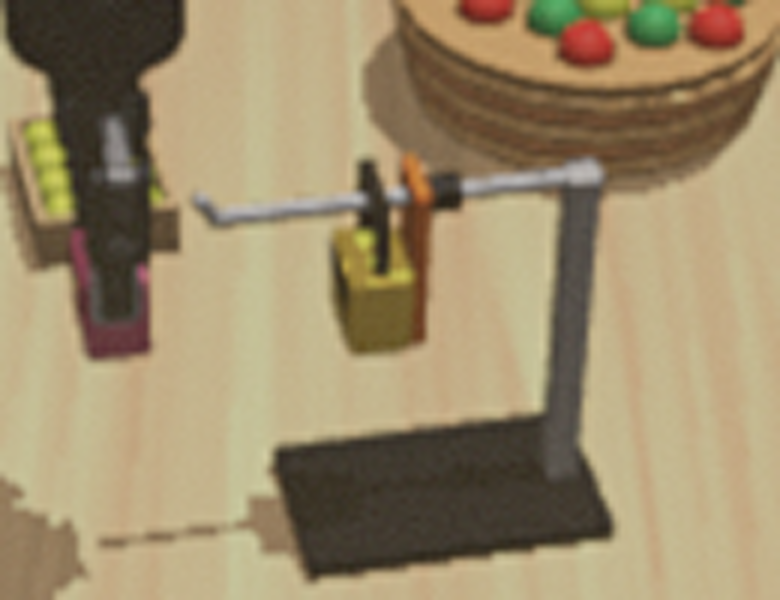

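Emit:
{"api": "apply_moves", "payload": {"motion": "-0.3 0.01 0 0 0;-0.3 0.03 0 0 0;-0.3 0.05 0 0 0;-0.3 0.067 0 0 0;-0.3 0.067 0 0 0;-0.3 0.067 0 0 0;-0.3 0.067 0 0.008 0;-0.3 0.067 0 0.0155 0;-0.3 0.067 0 0.0155 0;-0.3 0.067 0 0.0155 0;-0.3 0.073 0 0.0155 0;-0.3 0.078 0 0.0155 0;-0.3 0.08 0 0.0155 0;-0.3 0.08 0 0.0155 0;-0.3 0.08 0 0.0155 0"}}

```text
clock: 18.5
eef_pos: [527.8, 220.2, 308.0]
tcp_rot: [3.142, 0.0, 0.19]
contact_force: [0.0, 0.3, -0.5]
opening: 0.51
```

```bash
python3 look.py m2 side 260 140 130 100 6
```

```text
18.5 [527.82 220.17 308.02] [3.1415e+00 3.0000e-04 1.8970e-01] [ 0.02  0.31 -0.51] [-0.006 -0.001 -0.02 ] 0.51
F local x,y -42.2 435.0 Fx,Fy 0.07 0.3
S local x,y -135.1 -0.7 Fx,Fy 0.08 0.3
```

View pics/m2.png

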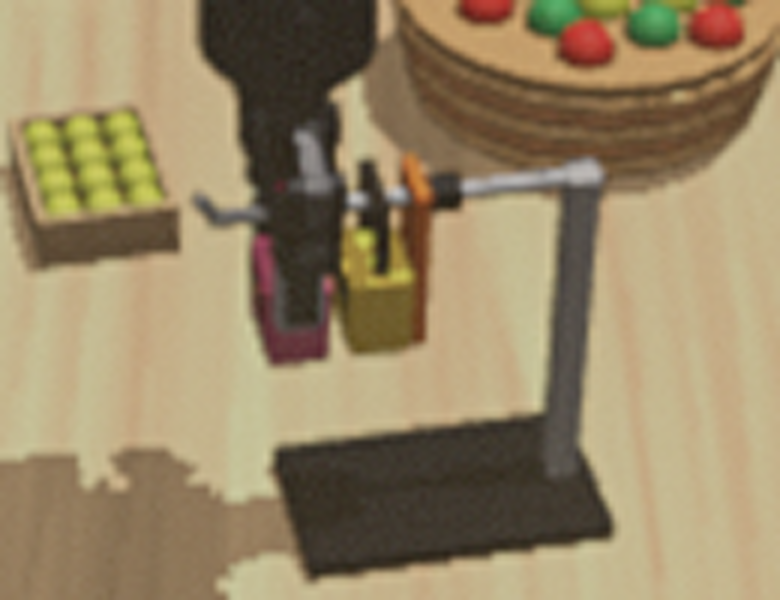

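Emit:
{"api": "apply_moves", "payload": {"motion": "-0.3 0.002 0 0 0;-0.3 0.004 0 0 0;-0.3 0.005 0 0 0;-0.3 0.005 0 0 0;-0.3 0.005 0 0 0"}}

```text
clock: 18.97
eef_pos: [532.7, 221.1, 308.2]
tcp_rot: [-3.142, 0.0, 0.19]
contact_force: [0.0, 0.1, -0.2]
opening: 0.508
```

Emit:
{"api": "apply_moves", "payload": {"motion": "-0.3 0.001 0 0 0;-0.3 0.001 0 0 0;-0.3 0.001 0 0 0"}}

```text
clock: 19.22
eef_pos: [533.7, 221.3, 308.2]
tcp_rot: [-3.142, -0.0, 0.19]
contact_force: [0.2, -0.1, -0.9]
opening: 0.507
```

Emit:
{"api": "apply_moves", "payload": {"motion": "-0.3 0.001 0 0.0005 0;-0.3 0.001 0 0.0005 0;-0.3 0.001 0 0.0005 0"}}

```text
clock: 19.47
eef_pos: [534.6, 221.5, 307.6]
tcp_rot: [3.142, 0.0, 0.19]
contact_force: [-0.6, -0.3, -0.4]
opening: 0.513
```

Emit:
{"api": "apply_moves", "payload": {"motion": "-0.3 0.001 0 0 0;-0.3 0.001 0 0 0;-0.3 0.001 0 0 0"}}

```text
clock: 19.72
eef_pos: [535.4, 221.6, 307.6]
tcp_rot: [3.142, 0.001, 0.19]
contact_force: [-1.8, 0.3, -1.0]
opening: 0.505
```

```bash
python3 look.py m3 side 260 140 130 100 6
```

```text
19.7167 [535.38 221.63 307.56] [3.1416e+00 7.0000e-04 1.8980e-01] [-1.82  0.28 -1.05] [0.009 0.263 0.008] 0.505
F local x,y -34.5 435.4 Fx,Fy -1.76 0.55
S local x,y -127.4 -0.7 Fx,Fy -1.73 0.62
```

View pics/m3.png

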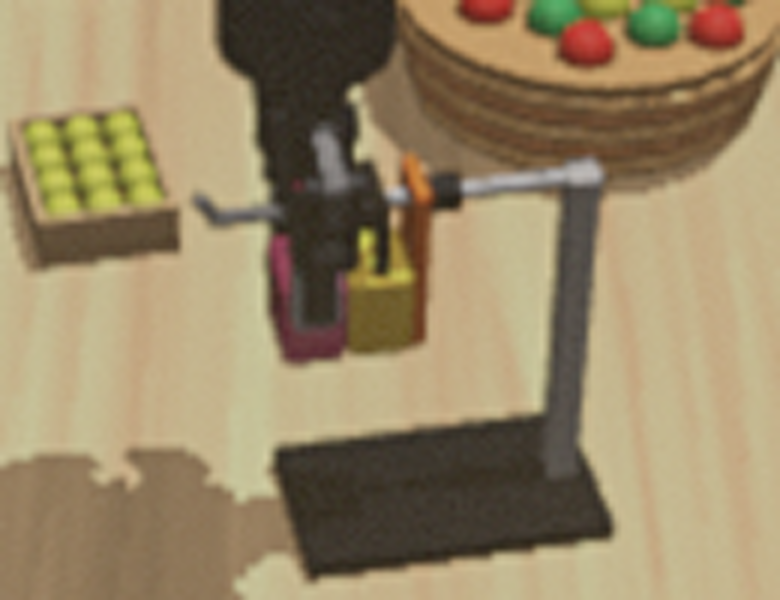

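Emit:
{"api": "apply_moves", "payload": {"motion": "-0.3 0.0007 0 0.0004 0;-0.3 0.0007 0 0.0004 0;-0.3 0.0007 0 0.0004 0;-0.3 0.0007 0 0.0004 0;-0.3 0.0007 0 0.0004 0"}}

```text
clock: 20.18
eef_pos: [535.7, 221.7, 307.2]
tcp_rot: [3.141, 0.002, 0.19]
contact_force: [-5.7, -0.7, 2.5]
opening: 0.51
```

Emit:
{"api": "apply_moves", "payload": {"motion": "-0.3 0 0 0 0;-0.3 0 0 0 0;-0.3 0 0 0 0;-0.3 0 0 0 0;-0.3 -0.0005 0 0 0;-0.3 -0.0005 0 0 0;0.1 -0.0005 0 0 0;0.3 -0.0005 0 0 0;0.6 -0.0005 0 0 0;1 -0.0005 0 0 0;1 -0.0005 0 0 0;1 -0.0005 0 0 0;1 -0.0005 0 -0.02 0;1 -0.0005 0 -0.06 0;1 -0.0005 0 -0.1 0;1 -0.0005 0 -0.1 0;1 -0.0005 0 -0.1 0;1 -0.0005 0 -0.1 0"}}

```text
clock: 21.68
eef_pos: [535.5, 221.6, 407.1]
tcp_rot: [-3.142, -0.0, 0.19]
contact_force: [0.4, 0.0, -0.3]
opening: 0.999
```

```bash
python3 look.py m4 side 260 140 130 100 6
python3 - <<'E'
from mv import *
c=tcp2cmd((448.996,205.136,323.681),.190027,.08+.005+.003+.0007-.0005,0,.0155+.0005+.0004-.1,0);print(c)
plan(c,[onhook("F",-42,95),onhook("F",-42,1)])
E
```

```text
21.6833 [535.55 221.63 407.12] [-3.1416e+00 -2.0000e-04  1.8990e-01] [ 0.4   0.04 -0.3 ] [ 0.002 -0.018 -0.008] 0.999
F local x,y -34.3 435.4 Fx,Fy 0.41 -0.02
S local x,y -127.2 -0.7 Fx,Fy 0.4 -0.04
(535.6083237572004, 221.79569307574096, 407.281, 0.190027)
x -0.0260 y 0.4348 z 0.0073 twist 0.0134  dist 436
x -0.0260 y 0.4348 z 0.1013 twist 0.0134  dist 447
```

View pics/m4.png

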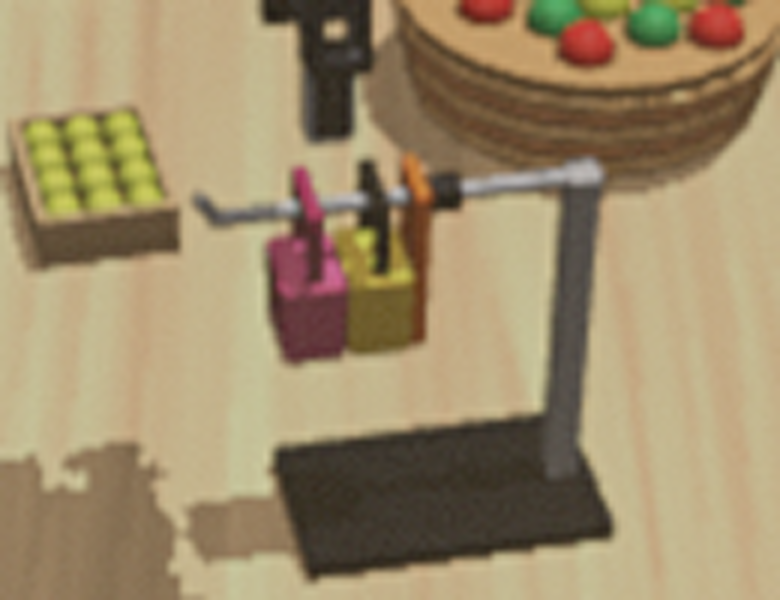

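Both bags hang snug against the stop, and the stop's edge is still at the same pixels. Next is the blue bag.

Emit:
{"api": "apply_moves", "payload": {"motion": "1 -0.025 0.435 -0.01 0.013;1 -0.025 0.435 -0.01 0.013;1 -0.025 0.435 -0.01 0.013;1 -0.025 0.435 0 0.013;1 -0.025 0.435 0 0.013;1 -0.025 0.435 0 0.013;1 -0.025 0.435 0 0.013;1 -0.025 0.435 0 0.013;1 -0.025 0.435 0 0.013;1 -0.025 0.435 0 0.013;1 -0.025 0.435 0 0.013;1 -0.025 0.435 0 0.013;1 -0.025 0.435 0 0.013;1 -0.025 0.435 0 0.013;1 -0.025 0.435 0 0.013;1 -0.025 0.435 0 0.013;1 -0.025 0.435 0 0.013"}}

```text
clock: 23.15
eef_pos: [593.4, -209.0, 407.3]
tcp_rot: [-3.141, 0.0, 0.15]
contact_force: [-0.4, 0.4, -0.7]
opening: 0.999
```

```bash
python3 look.py n1 side 265 270 130 100 6
python3 - <<'E'
from mv import *
c=tcp2cmd((535.608,221.796,407.281),.190027,-.025,.435,0,.013);print(c)
plan(c,[onhook("F",-41.3,1)])
E
```

```text
23.15 [ 593.37 -209.04  407.32] [-3.1415  0.      0.1505] [-0.42  0.36 -0.74] [-0.019 -0.028 -0.02 ] 0.999
F local x,y -40.6 0.9 Fx,Fy -0.36 0.42
S local x,y -152.2 -434.6 Fx,Fy -0.35 0.43
(593.2231745353436, -210.0957591981374, 407.281, 0.14918629550333268)
x -0.0004 y -0.0002 z 0.1013 twist 0.0004  dist 101
```

View pics/n1.png

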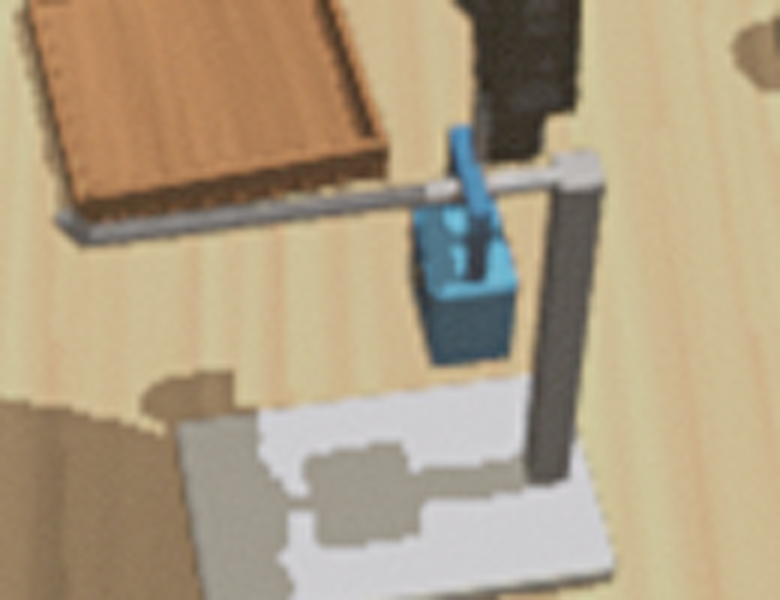

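Emit:
{"api": "apply_moves", "payload": {"motion": "1 -0.001 0 0.03 0;1 -0.001 0 0.06 0;1 -0.001 0 0.085 0;1 -0.001 0 0.101 0;1 -0.001 0 0.101 0;1 -0.001 0 0.101 0;0.3 -0.001 0 0.101 0;0.1 -0.001 0 0.101 0;-0.1 -0.001 0 0.101 0;-0.3 -0.001 0 0.101 0;-0.3 -0.001 0 0.101 0;-0.3 -0.001 0 0.101 0;-0.3 -0.001 0 0.101 0;-0.3 -0.001 0 0.101 0"}}

```text
clock: 24.37
eef_pos: [592.7, -210.6, 307.5]
tcp_rot: [3.141, -0.002, 0.149]
contact_force: [-0.4, -1.0, 5.9]
opening: 0.51
```

```bash
python3 look.py n2 side 265 270 130 100 6
```

```text
24.3667 [ 592.73 -210.57  307.53] [ 3.1405e+00 -1.8000e-03  1.4900e-01] [-0.41 -1.03  5.94] [-0.037  0.106 -0.01 ] 0.51
F local x,y -41.5 -0.6 Fx,Fy -0.56 -0.96
S local x,y -153.1 -435.9 Fx,Fy -0.6 -0.93
```

View pics/n2.png

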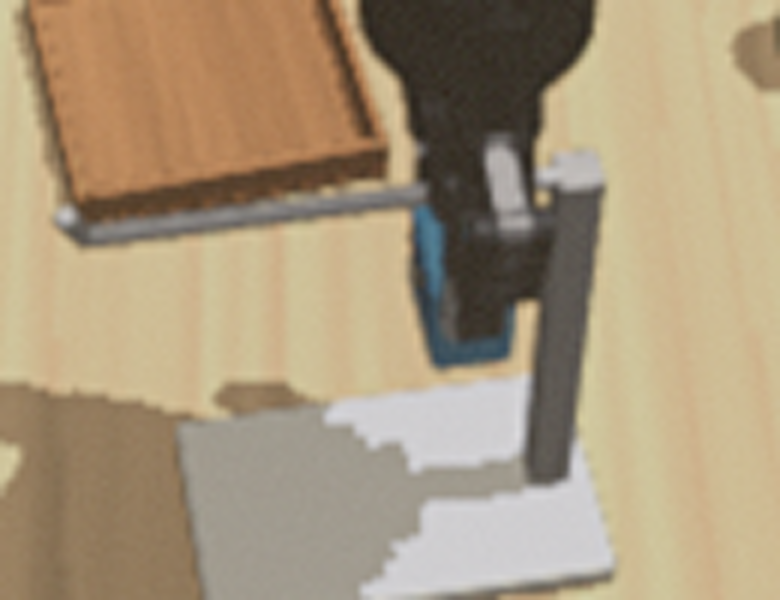

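Emit:
{"api": "apply_moves", "payload": {"motion": "-0.3 0 0 -0.009 0;-0.3 0 0 -0.0175 0;-0.3 0 0 -0.0175 0;-0.3 -0.015 0 -0.0175 0;-0.3 -0.035 0 -0.0175 0;-0.3 -0.055 0 -0.0175 0;-0.3 -0.075 0 -0.0175 0;-0.3 -0.095 0 -0.0175 0;-0.3 -0.115 0 -0.0175 0;-0.3 -0.135 0 -0.0175 0;-0.3 -0.155 0 -0.0175 0;-0.3 -0.175 0 -0.0175 0;-0.3 -0.175 0 -0.0175 0;-0.3 -0.175 0 -0.0175 0;-0.3 -0.175 0 -0.0175 0"}}

```text
clock: 25.67
eef_pos: [419.8, -236.5, 324.2]
tcp_rot: [3.141, -0.001, 0.149]
contact_force: [0.6, 0.3, -1.5]
opening: 0.507
```

```bash
python3 look.py n3 side 220 230 180 130 4
python3 - <<'E'
from mv import *
c=tcp2cmd((593.223,-210.096,407.281),.149186,-.001-.175,0,.101-.0175,0);print(c)
f=grab_frame("top"); cv2.imwrite("pics/n3t.png",cv2.resize(f["img"][230:320,280:370,::-1],None,fx=6,fy=6))
g=grab_frame("side")
print(spotter.place_of("tray","side"),spotter.place_of("tray","top"))
E
```

```text
25.6667 [ 419.82 -236.49  324.22] [ 3.1409e+00 -1.2000e-03  1.4860e-01] [ 0.63  0.25 -1.49] [-0.053 -0.035 -0.009] 0.507
F local x,y -216.3 -0.7 Fx,Fy 0.66 0.16
S local x,y -327.8 -428.6 Fx,Fy 0.67 0.13
(419.1779388347139, -236.2554473177823, 323.781, 0.149186)
[{'point': [501.0, -2.1, -0.6], 'conf': 0.71}] [{'point': [499.4, 1.0, 0.3], 'conf': 0.86}]
```

View pics/n3.png

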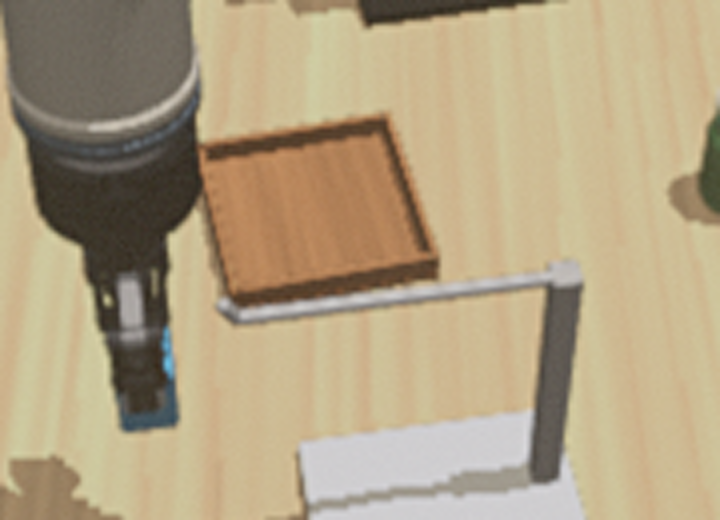

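View pics/n3t.png

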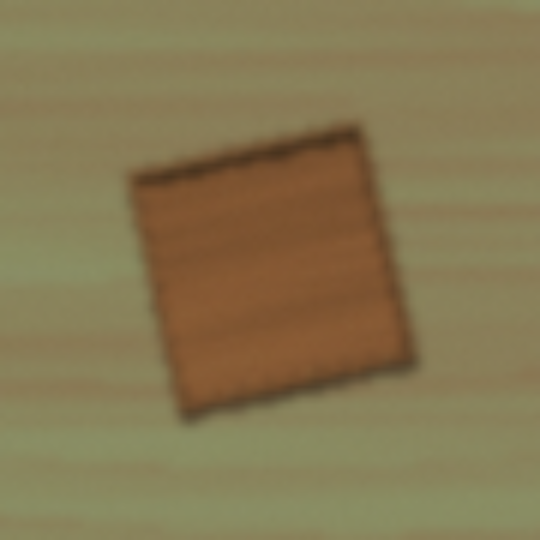

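Run:
```python
from mv import *
plan((419.178,-236.255,323.781,.149186),[(418,-120,323.8,.149),(500,-.5,323.8,.215),(500,-.5,215,.215)])
```

```text
x 0.0161 y -0.1151 z -0.0000 twist 0.0001  dist 116
x 0.1150 y -0.2211 z -0.0000 twist -0.0209  dist 249
x 0.1150 y -0.2211 z 0.1088 twist -0.0209  dist 272
```

Emit:
{"api": "apply_moves", "payload": {"motion": "-0.3 0.01 -0.04 0 0;-0.3 0.01 -0.08 0 0;-0.3 0.016 -0.115 0 0;-0.3 0.115 -0.221 0 -0.021;-0.3 0.115 -0.221 0 -0.021;-0.3 0.115 -0.221 0 -0.021;-0.3 0.115 -0.221 0 -0.021;-0.3 0.115 -0.221 0 -0.021;-0.3 0.115 -0.221 0 -0.021;-0.3 0.115 -0.221 0.03 -0.021;-0.3 0.115 -0.221 0.06 -0.021;-0.3 0.115 -0.221 0.085 -0.021;-0.3 0.115 -0.221 0.1 -0.021;-0.3 0.115 -0.221 0.108 -0.021;-0.3 0.115 -0.221 0.108 -0.021;-0.3 0.115 -0.221 0.108 -0.021;-0.3 0.115 -0.221 0.108 -0.021"}}

```text
clock: 27.33
eef_pos: [500.6, -1.0, 216.8]
tcp_rot: [3.141, -0.001, 0.215]
contact_force: [0.8, -0.0, -0.7]
opening: 0.511
```

```bash
python3 look.py p1 side 240 220 130 100 6
```

```text
27.3333 [500.58  -1.02 216.78] [ 3.1412e+00 -1.4000e-03  2.1450e-01] [ 0.81 -0.02 -0.73] [ 0.043 -0.034 -0.007] 0.511
F local x,y -101.7 220.3 Fx,Fy 0.8 -0.13
S local x,y -203.8 -212.7 Fx,Fy 0.79 -0.17
```

View pics/p1.png

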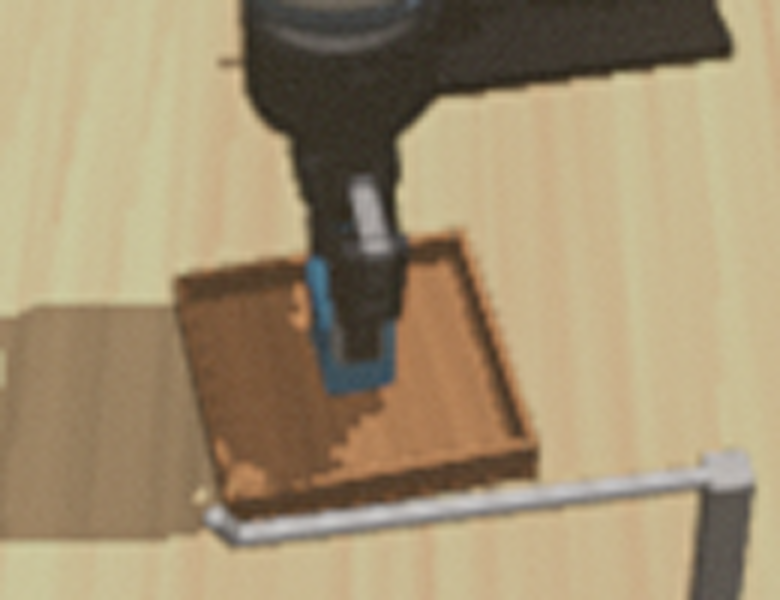

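Emit:
{"api": "apply_moves", "payload": {"motion": "-0.3 0 0 0.003 0;-0.3 0 0 0.006 0;-0.3 0 0 0.009 0;-0.3 0 0 0.01 0;-0.3 0 0 0.01 0;-0.3 0 0 0.01 0"}}

```text
clock: 27.88
eef_pos: [500.1, -0.7, 205.7]
tcp_rot: [-3.142, 0.0, 0.215]
contact_force: [-0.7, 0.2, -1.5]
opening: 0.508
```

Emit:
{"api": "apply_moves", "payload": {"motion": "-0.3 0 0 0.001 0;-0.3 0 0 0.002 0;-0.3 0 0 0.002 0;-0.3 0 0 0.002 0"}}

```text
clock: 28.22
eef_pos: [500.1, -0.7, 203.7]
tcp_rot: [-3.142, 0.0, 0.215]
contact_force: [-0.2, 0.5, -1.3]
opening: 0.508
```

Emit:
{"api": "apply_moves", "payload": {"motion": "-0.3 0 0 0.0005 0;-0.3 0 0 0.001 0;-0.3 0 0 0.001 0;-0.3 0 0 0.001 0"}}

```text
clock: 28.55
eef_pos: [500.2, -0.7, 202.9]
tcp_rot: [-3.142, -0.0, 0.215]
contact_force: [0.3, -0.3, 1.0]
opening: 0.508
```

Emit:
{"api": "apply_moves", "payload": {"motion": "-0.3 0 0 0.0005 0;-0.3 0 0 0.0008 0;-0.3 0 0 0.0008 0;-0.3 0 0 0.0008 0"}}

```text
clock: 28.88
eef_pos: [500.2, -0.7, 202.8]
tcp_rot: [3.142, -0.0, 0.215]
contact_force: [-4.2, -0.6, 13.0]
opening: 0.51
```

Emit:
{"api": "apply_moves", "payload": {"motion": "-0.3 0 0 -0.0008 0;-0.3 0 0 -0.0008 0;-0.3 0 0 -0.0008 0;0.1 0 0 -0.0008 0;0.2 0 0 -0.0008 0;0.4 0 0 -0.0008 0;0.7 0 0 -0.0008 0;0.8 0 0 -0.0008 0;0.8 0 0 -0.0008 0;0.8 0 0 -0.01 0;0.8 0 0 -0.03 0;0.8 0 0 -0.06 0;0.8 0 0 -0.1 0;0.8 0 0 -0.14 0;0.8 0 0 -0.18 0;0.8 0 0 -0.22 0;0.8 -0.1 0 -0.22 0;0.8 -0.1 0 -0.22 0;0.8 -0.1 0 -0.22 0;0.8 -0.1 0 -0.22 0"}}

```text
clock: 30.55
eef_pos: [398.7, -22.4, 422.5]
tcp_rot: [-3.142, 0.001, 0.214]
contact_force: [0.0, -0.7, -0.2]
opening: 0.898
```

```bash
python3 look.py q1 side 230 130 190 150 4; python3 look.py q2 top 210 200 160 120 5 >/dev/null
python3 - <<'E'
from mv import *
for c in("side","top"):
    grab_frame(c)
    for n in("blue_bag_mid","yellow_bag_mid","pink_bag_mid","jar","crate","pot"): print(c,n,[(d["point"],d["conf"]) for d in spotter.place_of(n,c)[:2]])
E
```

```text
30.55 [398.72 -22.39 422.5 ] [-3.1415e+00  1.0000e-03  2.1440e-01] [ 0.02 -0.69 -0.21] [0.02  0.036 0.   ] 0.898
F local x,y -205.6 214.2 Fx,Fy -0.09 -0.69
S local x,y -307.9 -214.3 Fx,Fy -0.12 -0.68
side blue_bag_mid []
side yellow_bag_mid [([585.6, -369.9, 46.0], 0.9), ([565.1, 226.7, 151.6], 0.75)]
side pink_bag_mid [([540.6, 217.5, 149.3], 0.51)]
side jar [([773.0, 20.1, -3.9], 0.71)]
side crate []
side pot [([455.3, -456.9, 4.6], 0.76)]
top blue_bag_mid []
top yellow_bag_mid [([514.3, -345.6, 39.7], 0.62), ([564.4, 222.9, 154.5], 0.61)]
top pink_bag_mid [([535.4, 224.5, 147.2], 0.53)]
top jar [([773.2, 19.6, 0.2], 0.51)]
top crate [([423.6, 478.8, -1.1], 0.6)]
top pot [([460.0, -454.6, 1.8], 0.74)]
```

View pics/q1.png

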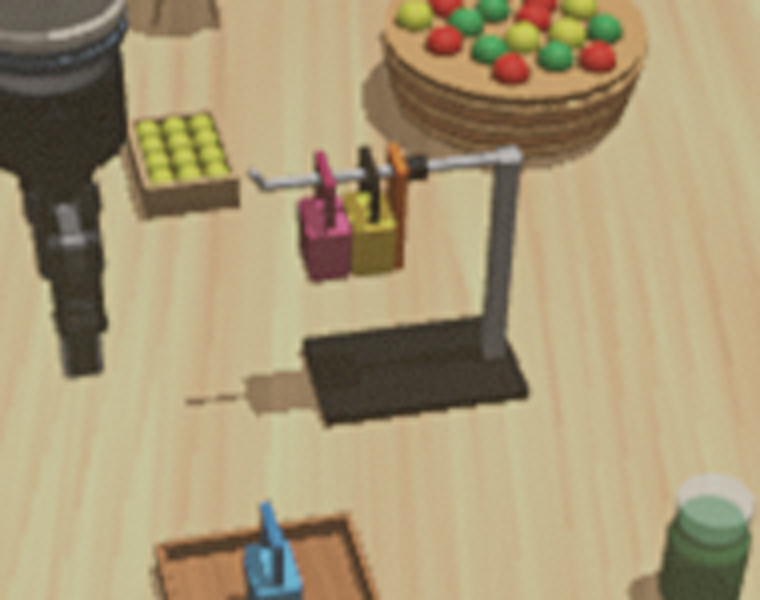

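View pics/q2.png

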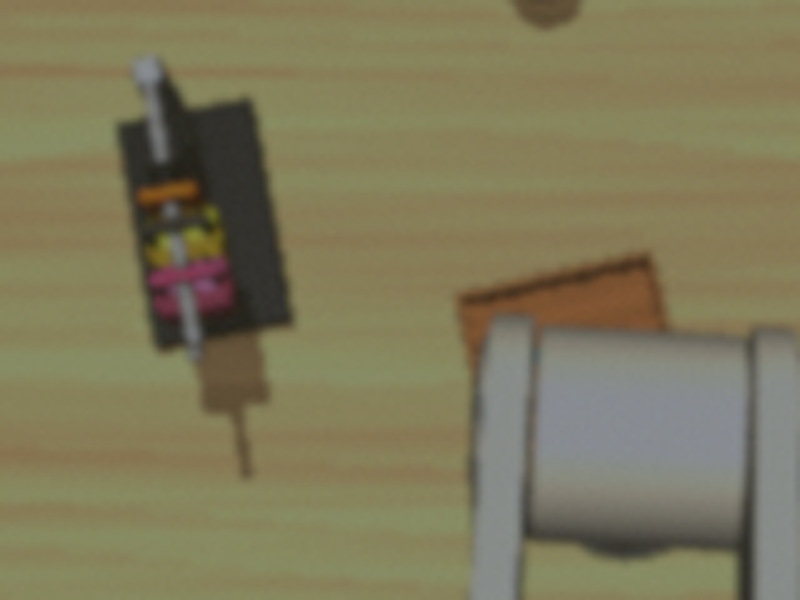

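```bash
python3 look.py q3 side 250 220 130 100 6
```

```text
31.35 [402.51 -22.   421.93] [-3.1416e+00  1.0000e-04  2.1500e-01] [-0.21  0.08 -0.27] [ 0.026  0.009 -0.017] 0.9
F local x,y -201.8 214.0 Fx,Fy -0.19 0.11
S local x,y -304.1 -214.7 Fx,Fy -0.19 0.12
```

View pics/q3.png

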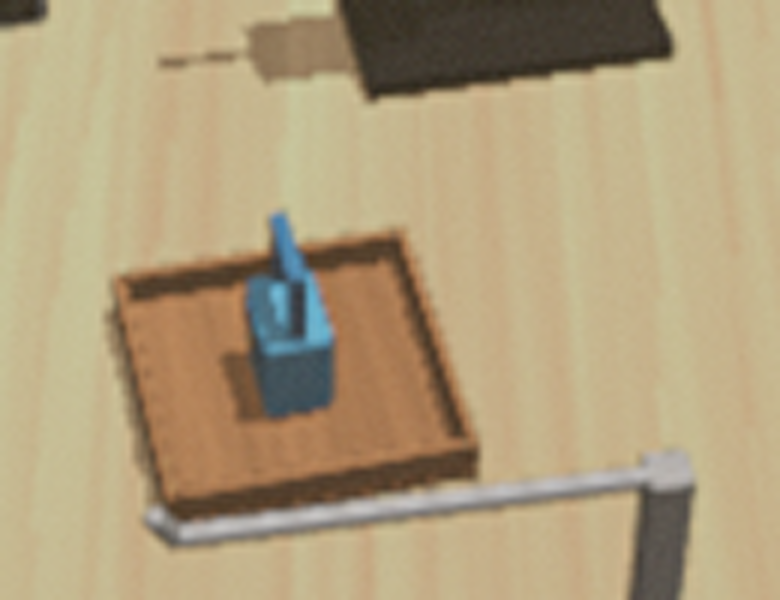

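The blue bag stands upright in the middle of the tray, at about (290,345) in this crop. I'm handing the job in.

```bash
python3 -c "
from rig import r
print(r.sign_off())"
```

```text
the job is handed in; nothing more can be done
None
```

All three bags are where you wanted them, and I handed the job in at about 31 s of the 72 s allowed.

- **Yellow bag:** I hung it on the spare hook and slid it back until the force rose at the orange stop. The push peaked at about 8 N and I held it at about 6.5 N, slightly more than the few newtons asked for but under the stop's 12 N limit.
- **Pink bag:** I pressed it against the yellow one with about 6 N, held it briefly and let go.
- **Blue bag:** I lifted it off over the tip and set it upright near the middle of the tray. The last 0.8 mm step down pressed with about 13 N, which I eased before opening the fingers.

**Last checks:**
- The pictures show the pink and yellow bags hanging together against the stop.
- The stop is at the same pixels as before, to within about one pixel (roughly 3 mm).
- The blue bag is standing and the gripper is well clear.
- The jar, crate and pot read within a few mm of where they started.
- The spotter did not report the blue bag in the last two looks, and it missed the crate in the side view. I checked the blue bag by eye in the side picture; the top view found the crate in place.

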